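Tip a scoop tray of empty dropper bottles into the washing-up basin

TASK

Clear the used dropper bottles away for washing: carry the loaded scoop tray by its handle to the square basin, rest it with its turned-down lip hooked over the basin's rim and, with the lip still hooked and bearing there as a pivot, swing the tray over until all four bottles have slid into the basin. Then set the empty tray back down flat and right way up on the free table, clear of the basin, and let go. Do not tip the load before the lip is hooked, do not push the basin about, and do not disturb the other things on the table.

Things in the scene. Friction and masses are not known exactly. Their poses are not given: they have to be found in the camera images.
- tray: grey plastic scoop tray, 0.18 kg, 130 mm wide (y), walls 3 mm. Origin: underside on the mid-line; x points to the pouring end, z up. Floor (top 3 mm up) from x = -75 to 17 mm; rear wall at x = -75 and sides 35 mm high. At x = 17 a ramp rises at 24 degrees to x = 85 mm, then a level flange to x = 116, edge turned down. Starts flat on the table with the four bottles; keep it level while loaded
- handle (a point): middle of the tray's handle, at x = -110, y = 0, z = 36 mm in the tray's frame. The handle is a bar 24 mm wide (y) and 16 mm thick (z = 28 to 44 mm) that sticks out level from the rear wall at x = -75 to x = -152 mm. Grip it across its width, close fingers along the tray's y, best leaning back from the tray
- groove (a point): point under the tray's flange that should sit on top of the rim: x = 93, y = 0, z = 30 mm in the tray's frame. The flange's underside is a hollow 28 mm wide, from the ramp (x = 85) to the turned-down edge (inner face x = 113), and hooks over the 10 mm rim. The bottles slide at 25 to 36 degrees, so down the ramp once the tray is tipped 50 to 60 degrees; tip it 70 or more to be sure
- lip (a point): lower edge of the tray's turned-down lip, mid-width: x = 114.5, y = 0, z = 23 mm in the tray's frame; the turned edge is 10 mm deep, 3 mm thick. Hooked means that this point is inside the basin and below the top of its rim. Swung about the rim's bead, the edge meets the basin's inner wall at about 75 degrees: for more, let the tray slip some 8 mm into the basin
- basin: square white stoneware basin, loose, about 1.5 kg. Origin: centre of its underside; x and y square to its sides. 191 mm each way over the rim, 81 mm high; upright walls 5 mm thick, inner faces 88 mm from the centre; the rim is a round bead 10 mm thick, its centre line 90.5 mm from the centre and 76 mm up. Inner floor 5 mm up. The side facing the middle of the table is best in reach
- bottle1: an empty white plastic dropper bottle, rigid and closed: body 26 mm in diameter and 46 mm long, then a stepped neck and pointed tip, 72 mm long in all, about 22 g. It starts lying on the tray's floor, roughly along the tray, tip towards the lip. Origin: on its axis at mid-length; x points along it to the tip.
- bottle2: an empty white plastic dropper bottle, rigid and closed: body 26 mm in diameter and 46 mm long, then a stepped neck and pointed tip, 72 mm long in all, about 22 g. It starts lying on the tray's floor, roughly along the tray, tip towards the lip. Origin: on its axis at mid-length; x points along it to the tip.
- bottle3: an empty white plastic dropper bottle, rigid and closed: body 26 mm in diameter and 46 mm long, then a stepped neck and pointed tip, 72 mm long in all, about 22 g. It starts lying on the tray's floor, roughly along the tray, tip towards the lip. Origin: on its axis at mid-length; x points along it to the tip.
- bottle4: an empty white plastic dropper bottle, rigid and closed: body 26 mm in diameter and 46 mm long, then a stepped neck and pointed tip, 72 mm long in all, about 22 g. It starts lying on the tray's floor, roughly along the tray, tip towards the lip. Origin: on its axis at mid-length; x points along it to the tip.
- spray: bystander: upright blue spray bottle, 58 mm in diameter, 173 mm tall, near the robot's side of the basin. Origin: centre of its underside.
- funnel: bystander: white funnel standing mouth down, 92 mm across at the foot, with a small paintbrush stuck in its spout, 205 mm tall, just beyond the basin. Origin: centre of its underside.
- stick_cup: bystander: beaker 76 mm across the top, 95 mm tall, full of wooden sticks that reach 200 mm. Origin: centre of its underside.
- sand_bottle: bystander: square clear bottle of layered sand, 60 by 60 mm, 150 mm tall. Origin: centre of its underside.
- sand_dish: bystander: round lidded dish of sand, 92 mm in diameter, 38 mm tall, ahead of the tray's lip. Origin: centre of its underside.
- pot_a: bystander: lidded dye pot, 41 mm in diameter, 36 mm tall, beside the tray's left (+y) side. Origin: centre of its underside.
- pot_b: bystander: lidded dye pot, 41 mm in diameter, 36 mm tall, beside the tray's right (-y) side. Origin: centre of its underside.
- brush: bystander: paintbrush lying flat between tray and basin, 186 mm long, 13 mm wide, 11 mm high. Origin: underside, 91 mm from the bristle end and 95 mm from the handle end; x points to the bristles.

How it is judged (in metres and radians):
On the way, in this order (a step that is already met when the one before it is completed fails the run):
1. The loaded tray, roughly level, rests with its turned-down lip hooked over the basin's rim, all four bottles still in it (x of lip in the frame of basin between -0.088 and 0.088 m and y of lip in the frame of basin between -0.088 and 0.088 m and z of lip in the frame of basin below 0.082 m and (x of tray in the frame of basin above 0.075 m or x of tray in the frame of basin below -0.075 m or y of tray in the frame of basin above 0.075 m or y of tray in the frame of basin below -0.075 m) and angle between tray's own z axis and vertical below 0.45 rad and contact force between tray and basin above 0.1 N and x of bottle1 in the frame of tray between -0.08 and 0.09 m and y of bottle1 in the frame of tray between -0.066 and 0.066 m and z of bottle1 in the frame of tray between 0 and 0.05 m and x of bottle2 in the frame of tray between -0.08 and 0.09 m and y of bottle2 in the frame of tray between -0.066 and 0.066 m and z of bottle2 in the frame of tray between 0 and 0.05 m and x of bottle3 in the frame of tray between -0.08 and 0.09 m and y of bottle3 in the frame of tray between -0.066 and 0.066 m and z of bottle3 in the frame of tray between 0 and 0.05 m and x of bottle4 in the frame of tray between -0.08 and 0.09 m and y of bottle4 in the frame of tray between -0.066 and 0.066 m and z of bottle4 in the frame of tray between 0 and 0.05 m), for 0.1 s.
2. The tray is being swung up on the rim: tipped more than 34 degrees, lip still hooked and bearing on the rim (x of lip in the frame of basin between -0.088 and 0.088 m and y of lip in the frame of basin between -0.088 and 0.088 m and z of lip in the frame of basin below 0.082 m and (x of tray in the frame of basin above 0.075 m or x of tray in the frame of basin below -0.075 m or y of tray in the frame of basin above 0.075 m or y of tray in the frame of basin below -0.075 m) and angle between tray's own z axis and vertical above 0.6 rad and contact force between tray and basin above 0.1 N).
3. With the tray tipped more than 45 degrees and its lip still hooked inside the rim, all four bottles are in the basin (angle between tray's own z axis and vertical above 0.8 rad and x of lip in the frame of basin between -0.088 and 0.088 m and y of lip in the frame of basin between -0.088 and 0.088 m and z of lip in the frame of basin below 0.082 m and x of bottle1 in the frame of basin between -0.086 and 0.086 m and y of bottle1 in the frame of basin between -0.086 and 0.086 m and z of each of bottle1, bottle2, bottle3, bottle4 in the frame of basin below 0.07 m and x of bottle2 in the frame of basin between -0.086 and 0.086 m and y of bottle2 in the frame of basin between -0.086 and 0.086 m and x of bottle3 in the frame of basin between -0.086 and 0.086 m and y of bottle3 in the frame of basin between -0.086 and 0.086 m and x of bottle4 in the frame of basin between -0.086 and 0.086 m and y of bottle4 in the frame of basin between -0.086 and 0.086 m), for 0.1 s.
At the end, for the whole second after the job is handed in: All four bottles lie at rest inside the basin; the empty tray stands flat on the table (within 6 mm and 3 degrees), right way up, at rest, released and not touching the basin; the basin stands within 30 mm of its start and every bystander within 30 mm of its own (x of bottle1 in the frame of basin between -0.086 and 0.086 m and y of bottle1 in the frame of basin between -0.086 and 0.086 m and z of each of bottle1, bottle2, bottle3, bottle4 in the frame of basin below 0.07 m and x of bottle2 in the frame of basin between -0.086 and 0.086 m and y of bottle2 in the frame of basin between -0.086 and 0.086 m and x of bottle3 in the frame of basin between -0.086 and 0.086 m and y of bottle3 in the frame of basin between -0.086 and 0.086 m and x of bottle4 in the frame of basin between -0.086 and 0.086 m and y of bottle4 in the frame of basin between -0.086 and 0.086 m and linear speed of each of bottle1, bottle2, bottle3, bottle4 below 0.05 m/s and height (world z) of tray between -0.004 and 0.006 m and angle between each of tray, basin's own z axis and vertical below 0.06 rad and linear speed of tray below 0.03 m/s and contact force between tray and basin below 0.05 N and distance of each of basin, spray, funnel, stick_cup, sand_bottle, sand_dish, pot_a, pot_b, brush from where it was at the start of the episode below 0.03 m).
It fails at once if The tray is tipped more than 29 degrees without its lip hooked over the basin's rim while bottles are not yet all in the basin (angle between tray's own z axis and vertical above 0.5 rad and not (x of lip in the frame of basin between -0.088 and 0.088 m and y of lip in the frame of basin between -0.088 and 0.088 m and z of lip in the frame of basin below 0.082 m) and not ((x of bottle1 in the frame of basin between -0.086 and 0.086 m and y of bottle1 in the frame of basin between -0.086 and 0.086 m and z of bottle1 in the frame of basin below 0.07 m) and (x of bottle2 in the frame of basin between -0.086 and 0.086 m and y of bottle2 in the frame of basin between -0.086 and 0.086 m and z of bottle2 in the frame of basin below 0.07 m) and (x of bottle3 in the frame of basin between -0.086 and 0.086 m and y of bottle3 in the frame of basin between -0.086 and 0.086 m and z of bottle3 in the frame of basin below 0.07 m) and (x of bottle4 in the frame of basin between -0.086 and 0.086 m and y of bottle4 in the frame of basin between -0.086 and 0.086 m and z of bottle4 in the frame of basin below 0.07 m))).
It fails at once if The basin is pushed more than 30 mm or tipped up (distance of basin from where it was at the start of the episode above 0.03 m or angle between basin's own z axis and vertical above 0.2 rad).
It fails at once if A bystander is moved more than 30 mm or knocked over (distance of any of spray, funnel, stick_cup, sand_bottle, sand_dish, pot_a, pot_b, brush from where it was at the start of the episode above 0.03 m or angle between any of spray, funnel, stick_cup, sand_bottle, sand_dish, pot_a, pot_b, brush's own z axis and vertical above 0.5 rad).
It also fails if it takes over 67 s, if anything falls off the work surface, if the arm or the gripper's body presses on something with over 40 N, if the wrist force passes 120 N, or if a joint passes its speed limit or range.

ROBOT

A 6-joint arm with a two-finger parallel gripper is mounted at the origin on the work surface. World frame = base frame: x ahead of the robot, y to its left, z up, the work surface at z = 0. Lengths are in mm, angles in rad, forces in N, time in s.
With the tool pointing down it reaches from about 375 to 750 mm from the base axis. Payload 9 kg.
Tool frame: the origin (TCP) lies on the front face of the gripper's body, between the roots of the fingers; the fingertips stand 73 mm ahead of it and the grasp point (between the pads) lies 54 mm ahead of it; z points along the fingers, y is the line along which they close (so a half turn about z gives the same grasp; the last joint's range is limited). The gripper opens to 85 mm and grips with 20 to 120 N. Pads are 22 mm wide; open, the fingers measure 114 mm over their backs; the gripper's body (76 mm by 85 mm) begins 54 mm behind the grasp point. The pads swing forward as they close: fully open they stand 13 mm farther back than shut.
Start: joints at [-1.333, 0.104, 0.097, 1.564, 0, 1.353], TCP at [264.121, -538.766, 303.931] pointing down, gripper open.
Joint ranges: [-2.99, 2.99], [-0.84, 1.86], [-1.1, 1.16], [-1.84, 2.11], [-1.51, 1.56], [-3.14, 3.14]. Speed limits (rad/s): [2.22, 2.22, 2.57, 3.14, 3.14, 3.14].

INTERFACE

Orientations are given as a unit quaternion [w, x, y, z].
In Python, from station import sensors, capture, ticket gives the robot as it stands.
- The arm moves only by the tool step_arm, never from a script. Its argument "rows" is a list of rows, each an object of numbers: "tx", "ty", "tz": the shift along the tool's x, y, z in m; "wx", "wy", "wz": the turn, a rotation vector about the tool's x, y, z in rad; "fingers": the opening, from 0 (shut) to 1 (fully open). A call has 1 to 10 rows; each row is the pose to reach, as a shift and turn from the pose commanded when the call began, along the tool's axes at that moment; what a row does not reach only later rows make up. A row lasts 1/8 s, in which the tool goes at most 62.5 mm and 10.7 degrees, less where a joint would pass 70% of its speed; a pose out of reach is approached as far as the arm can. A call with a gripper value outside its range is refused whole. The fingers move at their own pace and stop on an object; the grip force is fixed at half the most. Time passes only in rows, so rows that repeat a pose let the fingers close. It gives the time, the measured TCP pose, the force, the opening and the grip force at its end, in the units of the state.
- sensors.sense(): the state, without advancing time (a new reading comes with each control period).
- capture(name): name is "side" or "top"; returns a dict with "img" (480x640x3 uint8, red, green, blue), "fx", "fy", "cx", "cy" (pixels), "dist" ([k1, k2, p1, p2, k3] as OpenCV has them; the pictures are not rectified), "R" (3x3) and "t" (3): a world point X has camera coordinates R X + t. Camera axes: x right, y down, z forward; pixel columns grow to the right and rows downward; lengths in mm; the calibration is good to about 2 mm. A picture is of the moment at which its call begins. There is no depth.
- ticket.finish_job(): hands the job in; it is judged then, once.
The state is a dict: "clock": time; "joint_positions": joint angles; "qvel": joint speeds; "joint_efforts": joint torques, N m; "tool_pos": TCP position; "ee_rot": TCP orientation; "wrist_force": force on the tool from outside, world axes, zero at the start; "wrist_torque": the same for the moment, N m; "finger_gap": finger opening in mm; "grasp_force": force on a finger pad.
Only numpy, scipy, OpenCV 4.12 (cv2) and the standard library are available. Lean on these libraries where they do the work, as an engineer would, in place of code of your own. Each camera call takes 0.05 s, during which the arm holds its last target. There are 200 camera calls.

## Working session

There is one attempt and no reset: what is moved stays moved. The work goes in short steps, Python scripts to look and compute and a tool call to move; the robot and the scene stay as the last step left them, time stands still between calls to the robot, and variables do not carry over. Pictures are saved under pics/ and viewed, at most 10 in all, crops included, and the job is handed in when it is done.

Besides the shell and the picture viewer there is one more tool, called as a command line: name --argument value ..., lists and objects as JSON in quotes. step_arm: Moves the arm, as the interface text tells. Its arguments: {"type":"object","properties":{"rows":{"type":"array"}},"required":["rows"]}

```bash
mkdir -p pics; python3 - <<'E'
from station import sensors, capture
import cv2,pickle
print(sensors.sense())
for n in("top","side"):
    c=capture(n);pickle.dump(c,open(n+".pkl","wb"));cv2.imwrite(f"pics/{n}0.png",c["img"][:,:,::-1])
    print(n,c["fx"],c["cx"],c["cy"],c["dist"],c["R"],c["t"])
E
```

```text
{'clock': 0.0, 'joint_positions': array([-1.33269840e+00,  1.04702866e-01,  9.64586703e-02,  1.56384659e+00,
        4.29532092e-06,  1.35310766e+00]), 'qvel': array([ 3.93099245e-04, -5.90997872e-04,  5.35779960e-04,  5.01329666e-04,
        8.58318833e-05, -1.60585368e-04]), 'joint_efforts': array([ 1.84925979e-03, -5.56929874e+01,  5.03648472e+01,  1.67504040e-02,
       -1.33613239e-04, -4.91155831e-06]), 'tool_pos': array([ 264.06319674, -538.52043477,  303.11431441]), 'ee_rot': array([-6.47218204e-04,  9.74144311e-01,  2.25925745e-01, -4.45708159e-06]), 'wrist_force': array([ 0.67147126, -0.01213665,  0.34163163]), 'wrist_torque': array([-0.02699541, -0.04322425, -0.03129388]), 'grasp_force': 0.0, 'finger_gap': 85.42835200179626}
top 545.7829894966037 319.60695774540375 236.7687980463773 [-0.08941551  0.          0.          0.          0.        ] [[ 0.01910913 -0.99969754  0.01548108]
 [-0.99691009 -0.02023124 -0.07590109]
 [ 0.07619134 -0.01398284 -0.99699517]] [  43.29214247  636.13707506 1095.18468007]
side 599.7076456972476 330.69041295647514 243.046474309532 [0.032983 0.       0.       0.       0.      ] [[-0.99789966 -0.0611912   0.02125801]
 [-0.0556987   0.64295604 -0.76387511]
 [ 0.03307446 -0.76345476 -0.64501389]] [ 606.19982158   36.42957679 1254.60416265]
```

View pics/top0.png

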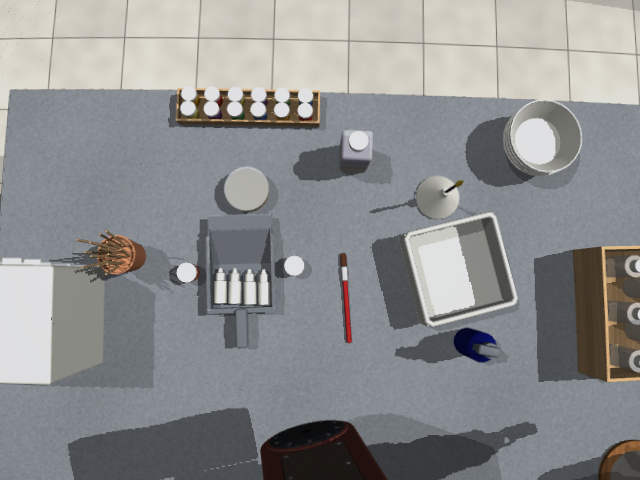

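View pics/side0.png

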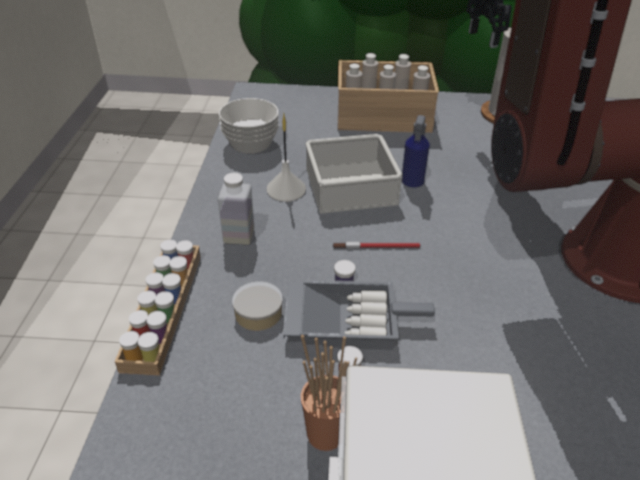

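The top view shows the tray at about (240,265) with its handle end at (241,346) and its lip towards image-up (+x). The basin is centred near (460,268), and the brush at (346,298) lies between them. The side view agrees. Next is an enlarged crop of the tray and basin to read their corners.

```bash
cat > h.py <<'E'
import numpy as np,cv2,pickle
from scipy.spatial.transform import Rotation as Rn
def ray(c,uv,z):
    K=np.array([[c["fx"],0,c["cx"]],[0,c["fy"],c["cy"]],[0,0,1]])
    p=cv2.undistortPoints(np.array(uv,float).reshape(-1,1,2),K,np.array(c["dist"])).reshape(-1,2)
    R=np.array(c["R"]);t=np.array(c["t"]);o=-R.T@t
    d=np.c_[p,np.ones(len(p))]@R
    return o+d*((z-o[2])/d[:,2])[:,None]
def proj(c,X):
    K=np.array([[c["fx"],0,c["cx"]],[0,c["fy"],c["cy"]],[0,0,1]])
    return cv2.projectPoints(np.array(X,float).reshape(-1,3),cv2.Rodrigues(np.array(c["R"]))[0],np.array(c["t"]),K,np.array(c["dist"]))[0].reshape(-1,2)
E
python3 - <<'E'
from h import *
c=pickle.load(open("top.pkl","rb"));im=c["img"][:,:,::-1]
a=cv2.resize(im[208:352,197:287],None,fx=4,fy=4,interpolation=cv2.INTER_CUBIC)
b=cv2.resize(im[208:352,400:522],None,fx=3.6,fy=4,interpolation=cv2.INTER_CUBIC)
b=cv2.resize(im[208:352,400:522],(439,576),interpolation=cv2.INTER_CUBIC)
cv2.imwrite("pics/crop1.png",np.hstack([a,b]))
g=im.max(2)
m=((g>150)&(im[:,:,0]>135)).astype(np.uint8);m[:, :400]=0;m[:,525:]=0;m[:205]=0;m[335:]=0
n,l,s,_=cv2.connectedComponentsWithStats(m);k=1+s[1:,4].argmax()
cn=max(cv2.findContours((l==k).astype(np.uint8),0,1)[0],key=cv2.contourArea)
w=ray(c,cn,78)[:,:2].astype(np.float32)
r=cv2.minAreaRect(w);print(r,cv2.boxPoints(r),s[k])
print(ray(c,[[240,346]],40),ray(c,[[208,216],[272,216],[208,306],[272,306]],35))
for nm,u,h in(("pot_a",(187,272),36),("pot_b",(293,266),36),("dish",(246,189),38),("spraytop",(475,345),150),("brush",(346,298),5),("stick",(128,255),95),("sand",(358,141),150),("funnel",(437,197),20)):print(nm,ray(c,[u],h).round())
E
```

```text
((581.0051879882812, -224.32244873046875), (202.21994018554688, 195.8330841064453), 15.028534889221191) [[ 457.96375 -155.9728 ]
 [ 508.7433  -345.10776]
 [ 704.04663 -292.67212]
 [ 653.2671  -103.53714]] [ 405  212  114  115 5582]
[[412.00205507 210.80320477  40.        ]] [[672.11897848 284.12767374  35.        ]
 [674.71330089 153.63471143  35.        ]
 [489.90144391 278.11197034  35.        ]
 [492.6980532  149.07634508  35.        ]]
pot_a [[557. 323.  36.]]
pot_b [[574. 109.  36.]]
dish [[729. 208.  38.]]
spraytop [[ 434. -229.  150.]]
brush [[511.  -2.   5.]]
stick [[587. 425.  95.]]
sand [[805. -10. 150.]]
funnel [[ 724. -187.   20.]]
```

View pics/crop1.png

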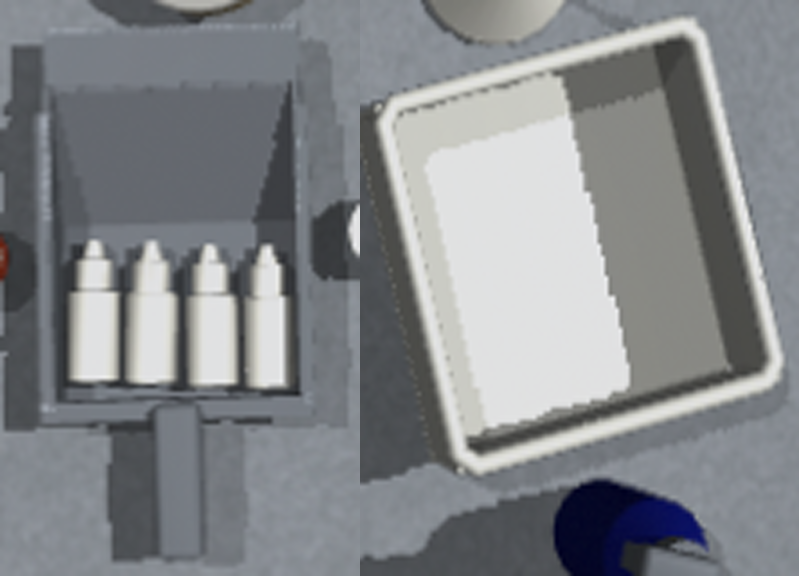

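```bash
python3 - <<'E'
from h import *
c=pickle.load(open("top.pkl","rb"))
A=lambda p:[((u+.5)/4-.5+197,(v+.5)/4-.5+208) for u,v in p]
B=lambda p:[((u-360+.5)/3.598-.5+400,(v+.5)/4-.5+208) for u,v in p]
print("flange",ray(c,A([(47,30),(298,25)]),33))
print("handle end",ray(c,A([(157,557),(200,557),(178,557),(179,405)]),44))
E=[((383,125),(457,455)),((400,100),(685,20)),((708,40),(780,360)),((480,470),(770,388))]
L=[]
for e in E:
    w=ray(c,B(e),76)[:,:2];L.append(np.cross(np.r_[w[0],1],np.r_[w[1],1]));d=w[1]-w[0];print(np.degrees(np.arctan2(d[1],d[0])).round(1))
P=[]
for i,j in((0,1),(1,2),(2,3),(3,0)):
    x=np.cross(L[i],L[j]);P.append(x[:2]/x[2])
P=np.array(P);print(P,P.mean(0),np.linalg.norm(P-np.roll(P,-1,0),axis=1))
s=pickle.load(open("side.pkl","rb"))
# side check: handle end (433,309), z~36 ; basin near-left/near-right corners
print(ray(s,[[433,309]],40), ray(s,[[306,140],[385,137],[399,175],[316,186]],80))
E
```

```text
flange [[674.15114571 283.808837    33.        ]
 [679.26079281 155.68233889  33.        ]]
handle end [[410.58584929 218.47308716  44.        ]
 [411.06631862 197.05796603  44.        ]
 [410.82250332 208.01207164  44.        ]
 [486.1682577  209.445425    44.        ]]
-165.4
-74.8
-165.8
-75.5
[[ 639.79444765 -110.74623279]
 [ 688.86553671 -291.1229955 ]
 [ 506.97007598 -337.18286273]
 [ 460.36380913 -157.60279794]] [ 573.99846737 -224.16372224] [186.9324699  187.63653695 185.52936096 185.44781405]
[[410.7915585  211.13574705  40.        ]] [[ 686.42908151 -288.09992987   80.        ]
 [ 496.1344338  -320.85334295   80.        ]
 [ 466.17321389 -157.23528925   80.        ]
 [ 647.04628909  -97.680758     80.        ]]
```

```bash
cat >> h.py <<'E'
def toolR(yaw,lean):   # tray yaw (rad), tool leaning back by `lean`, tool y = tray y
    tx=np.array([np.cos(yaw),np.sin(yaw),0]);ty=np.array([-np.sin(yaw),np.cos(yaw),0])
    z=np.sin(lean)*tx-np.cos(lean)*np.array([0,0,1.])
    return np.c_[np.cross(ty,z),ty,z]
def cur():
    from station import sensors
    s=sensors.sense();q=s["ee_rot"];return s,np.array(s["tool_pos"]),Rn.from_quat([q[1],q[2],q[3],q[0]]).as_matrix()
def rel(p,R,G,T):      # grasp point G and tool attitude T -> shift (m), turn in tool axes of pose p,R
    P=np.array(G)-54*T[:,2]
    return (R.T@(P-p)/1000).round(4),Rn.from_matrix(R.T@T).as_rotvec().round(4)
E
python3 - <<'E'
from h import *
s,p,R=cur()
print(rel(p,R,[470,0,250],toolR(-.9,.1)))
T=toolR(-.9,.1);P=np.array([470,0,250])-54*T[:,2]
T2=toolR(.038,.785)
print(rel(P,T,np.array([451,210.3,36])-100*T2[:,2],T2))
E
```

```text
(array([ 0.4208, -0.3982,  0.    ]), array([-0.0898, -0.0731, -1.7841]))
(array([0.2502, 0.0281, 0.1345]), array([-0.4091, -0.6333, -0.8634]))
```

step_arm --rows '[{"tx":0.421,"ty":-0.398,"tz":0.0,"wx":-0.09,"wy":-0.073,"wz":-1.784,"fingers":1},{"tx":0.421,"ty":-0.398,"tz":0.0,"wx":-0.09,"wy":-0.073,"wz":-1.784,"fingers":1},{"tx":0.421,"ty":-0.398,"tz":0.0,"wx":-0.09,"wy":-0.073,"wz":-1.784,"fingers":1},{"tx":0.421,"ty":-0.398,"tz":0.0,"wx":-0.09,"wy":-0.073,"wz":-1.784,"fingers":1},{"tx":0.421,"ty":-0.398,"tz":0.0,"wx":-0.09,"wy":-0.073,"wz":-1.784,"fingers":1},{"tx":0.421,"ty":-0.398,"tz":0.0,"wx":-0.09,"wy":-0.073,"wz":-1.784,"fingers":1},{"tx":0.421,"ty":-0.398,"tz":0.0,"wx":-0.09,"wy":-0.073,"wz":-1.784,"fingers":1},{"tx":0.421,"ty":-0.398,"tz":0.0,"wx":-0.09,"wy":-0.073,"wz":-1.784,"fingers":1},{"tx":0.421,"ty":-0.398,"tz":0.0,"wx":-0.09,"wy":-0.073,"wz":-1.784,"fingers":1},{"tx":0.421,"ty":-0.398,"tz":0.0,"wx":-0.09,"wy":-0.073,"wz":-1.784,"fingers":1}]'

```text
clock: 1.35
tool_pos: [467.2, 7.3, 303.6]
ee_rot: [0.045, 0.43, 0.901, -0.022]
wrist_force: [0.5, -1.0, 0.5]
finger_gap: 85.4
grasp_force: 0.0
```

```bash
python3 - <<'E'
from h import *
s,p,R=cur();print(p,s["joint_positions"].round(2))
T2=toolR(.038,.785)
print(rel(p,R,np.array([451,210.3,36])-100*T2[:,2],T2))
E
```

```text
[467.20550376   7.27630505 303.57038625] [-0.23 -0.38 -0.35  1.52 -0.06  0.65]
(array([0.248 , 0.0279, 0.1344]), array([-0.4061, -0.634 , -0.8549]))
```

step_arm --rows '[{"tx":0.248,"ty":0.028,"tz":0.134,"wx":-0.406,"wy":-0.634,"wz":-0.855,"fingers":1},{"tx":0.248,"ty":0.028,"tz":0.134,"wx":-0.406,"wy":-0.634,"wz":-0.855,"fingers":1},{"tx":0.248,"ty":0.028,"tz":0.134,"wx":-0.406,"wy":-0.634,"wz":-0.855,"fingers":1},{"tx":0.248,"ty":0.028,"tz":0.134,"wx":-0.406,"wy":-0.634,"wz":-0.855,"fingers":1},{"tx":0.248,"ty":0.028,"tz":0.134,"wx":-0.406,"wy":-0.634,"wz":-0.855,"fingers":1},{"tx":0.248,"ty":0.028,"tz":0.134,"wx":-0.406,"wy":-0.634,"wz":-0.855,"fingers":1},{"tx":0.248,"ty":0.028,"tz":0.134,"wx":-0.406,"wy":-0.634,"wz":-0.855,"fingers":1},{"tx":0.248,"ty":0.028,"tz":0.134,"wx":-0.406,"wy":-0.634,"wz":-0.855,"fingers":1},{"tx":0.248,"ty":0.028,"tz":0.134,"wx":-0.406,"wy":-0.634,"wz":-0.855,"fingers":1},{"tx":0.248,"ty":0.028,"tz":0.134,"wx":-0.406,"wy":-0.634,"wz":-0.855,"fingers":1}]'

```text
clock: 2.6
tool_pos: [411.1, 301.0, 147.4]
ee_rot: [0.365, -0.004, 0.931, -0.017]
wrist_force: [-0.5, -0.7, -0.4]
finger_gap: 85.4
grasp_force: 0.0
```

```bash
python3 - <<'E'
from h import *
s,p,R=cur();print(p,s["joint_positions"].round(2))
T2=toolR(.038,.785)
print(rel(p,R,np.array([451,210.3,36])-100*T2[:,2],T2))
print(rel(p,R,np.array([451,210.3,36]),T2))
E
```

```text
[411.10512243 300.98403012 147.39932733] [ 0.55 -0.84 -1.1   0.66 -0.39  0.41]
(array([ 0.0541, -0.095 , -0.0423]), array([-0.0544, -0.039 , -0.0075]))
(array([ 0.0502, -0.0896,  0.0575]), array([-0.0544, -0.039 , -0.0075]))
```

```bash
python3 - <<'E'
from h import *
s,p,R=cur()
T2=toolR(.038,.4)
print(rel(p,R,np.array([451,210.3,126]),T2))
E
```

```text
(array([-0.0313, -0.0923, -0.0054]), array([-0.0523,  0.3459, -0.0179]))
```

step_arm --rows '[{"tx":-0.031,"ty":-0.092,"tz":-0.03,"wx":-0.052,"wy":0.346,"wz":-0.018,"fingers":1},{"tx":-0.031,"ty":-0.092,"tz":-0.03,"wx":-0.052,"wy":0.346,"wz":-0.018,"fingers":1},{"tx":-0.031,"ty":-0.092,"tz":-0.005,"wx":-0.052,"wy":0.346,"wz":-0.018,"fingers":1},{"tx":-0.031,"ty":-0.092,"tz":-0.005,"wx":-0.052,"wy":0.346,"wz":-0.018,"fingers":1},{"tx":-0.031,"ty":-0.092,"tz":-0.005,"wx":-0.052,"wy":0.346,"wz":-0.018,"fingers":1},{"tx":-0.031,"ty":-0.092,"tz":-0.005,"wx":-0.052,"wy":0.346,"wz":-0.018,"fingers":1}]'

```text
clock: 3.35
tool_pos: [429.7, 211.2, 176.2]
ee_rot: [0.2, -0.02, 0.98, 0.004]
wrist_force: [-0.1, -0.5, -0.4]
finger_gap: 85.4
grasp_force: 0.0
```

```bash
python3 - <<'E'
from h import *
s,p,R=cur();print(p,s["joint_positions"].round(2))
T2=toolR(.038,.4)
print(rel(p,R,np.array([451,210.3,126]),T2))
print(rel(p,R,np.array([451,210.3,36]),T2))
E
```

```text
[429.73691331 211.18421193 176.15857136] [ 0.22 -0.75 -0.88  1.04 -0.07  0.16]
(array([-0.    , -0.0017,  0.0005]), array([0.0011, 0.0018, 0.0028]))
(array([ 0.0352, -0.0017,  0.0833]), array([0.0011, 0.0018, 0.0028]))
```

step_arm --rows '[{"tx":0.0175,"ty":-0.0017,"tz":0.0415,"wx":0.001,"wy":0.002,"wz":0.003,"fingers":1},{"tx":0.0175,"ty":-0.0017,"tz":0.0415,"wx":0.001,"wy":0.002,"wz":0.003,"fingers":1},{"tx":0.026,"ty":-0.0017,"tz":0.062,"wx":0.001,"wy":0.002,"wz":0.003,"fingers":1},{"tx":0.026,"ty":-0.0017,"tz":0.062,"wx":0.001,"wy":0.002,"wz":0.003,"fingers":1}]'

```text
clock: 3.85
tool_pos: [430.0, 209.2, 108.8]
ee_rot: [0.198, -0.018, 0.98, 0.004]
wrist_force: [0.2, -0.5, 0.8]
finger_gap: 85.5
grasp_force: 0.0
```

```bash
python3 - <<'E'
from h import *
from station import capture
s,p,R=cur();print(p,s["joint_positions"].round(3))
T2=toolR(.038,.4)
print(rel(p,R,np.array([451,210.3,36]),T2))
c=capture("top");s=capture("side")
G=np.array([451,210.3,60]);print(proj(c,G),proj(s,G))
a=cv2.resize(c["img"][200:380,180:320,::-1],None,fx=2.8,fy=2.8);b=cv2.resize(s["img"][260:380,290:470,::-1],(400,504))
cv2.imwrite("pics/g1.png",np.hstack([a,b]))
E
```

```text
[430.01844651 209.23507697 108.82720985] [ 0.212 -0.709 -0.978  0.909 -0.067  0.161]
(array([0.009 , 0.0003, 0.0213]), array([-0.0002, -0.0016, -0.0003]))
[[239.43694729 327.29119666]] [[411.76155352 299.51741279]]
```

View pics/g1.png

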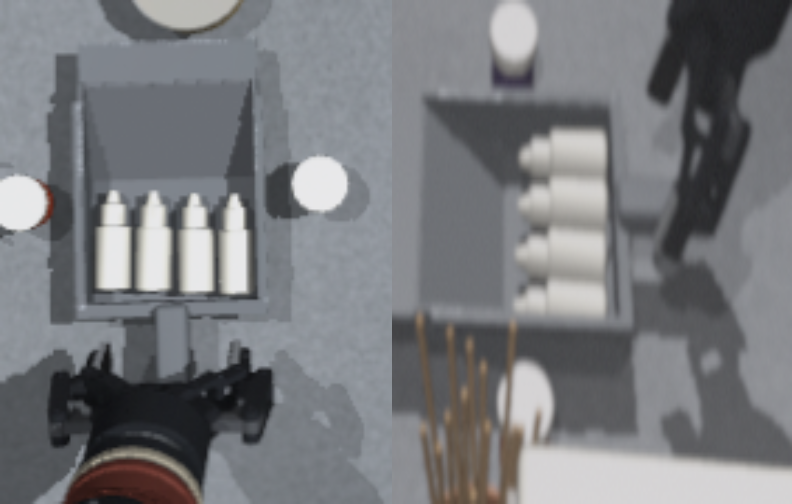

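Top crop: the handle runs along crop column 171 and the fingers straddle it at 98 and 240, so it is centred. The bottles are undisturbed. Next I go down the last 23 mm and close.

step_arm --rows '[{"tx":0.009,"ty":0.0005,"tz":0.021,"wx":0,"wy":0,"wz":0,"fingers":1},{"tx":0.009,"ty":0.0005,"tz":0.021,"fingers":1,"wx":0,"wy":0,"wz":0},{"tx":0.009,"ty":0.0005,"tz":0.021,"fingers":0,"wx":0,"wy":0,"wz":0},{"tx":0.009,"ty":0.0005,"tz":0.021,"fingers":0,"wx":0,"wy":0,"wz":0},{"tx":0.009,"ty":0.0005,"tz":0.021,"fingers":0,"wx":0,"wy":0,"wz":0},{"tx":0.009,"ty":0.0005,"tz":0.021,"fingers":0,"wx":0,"wy":0,"wz":0},{"tx":0.009,"ty":0.0005,"tz":0.021,"fingers":0,"wx":0,"wy":0,"wz":0},{"tx":0.009,"ty":0.0005,"tz":0.021,"fingers":0,"wx":0,"wy":0,"wz":0}]'

```text
clock: 4.95
tool_pos: [430.9, 209.7, 86.7]
ee_rot: [0.199, -0.018, 0.98, 0.004]
wrist_force: [-2.7, 0.2, 4.9]
finger_gap: 22.6
grasp_force: 59.4
```

```bash
python3 - <<'E'
from h import *
s,p,R=cur();print(p,s["joint_positions"].round(3),s["finger_gap"],s["grasp_force"],s["wrist_force"])
print(p+54*R[:,2])
E
```

```text
[430.94019609 209.69065251  86.69159054] [ 0.213 -0.685 -1.006  0.855 -0.068  0.162] 22.622907065649525 59.36448276042938 [-2.71328413  0.19517974  4.90556375]
[451.996323   210.49740894  36.97249296]
```

step_arm --rows '[{"tx":-0.004,"ty":0,"tz":-0.0095,"wx":0,"wy":0,"wz":0,"fingers":0},{"tx":-0.008,"ty":0,"tz":-0.019,"wx":0,"wy":0,"wz":0,"fingers":0},{"tx":-0.014,"ty":0,"tz":-0.032,"wx":0,"wy":0,"wz":0,"fingers":0},{"tx":-0.02,"ty":0,"tz":-0.046,"wx":0,"wy":0,"wz":0,"fingers":0},{"tx":-0.026,"ty":0,"tz":-0.061,"wx":0,"wy":0,"wz":0,"fingers":0},{"tx":-0.032,"ty":0,"tz":-0.075,"wx":0,"wy":0,"wz":0,"fingers":0},{"tx":-0.038,"ty":0,"tz":-0.089,"wx":0,"wy":0,"wz":0,"fingers":0},{"tx":-0.043,"ty":0,"tz":-0.1,"wx":0,"wy":0,"wz":0,"fingers":0},{"tx":-0.043,"ty":0,"tz":-0.1,"wx":0,"wy":0,"wz":0,"fingers":0},{"tx":-0.043,"ty":0,"tz":-0.1,"wx":0,"wy":0,"wz":0,"fingers":0}]'

```text
clock: 6.2
tool_pos: [430.9, 209.5, 194.1]
ee_rot: [0.198, -0.018, 0.98, 0.004]
wrist_force: [0.2, 0.2, -2.8]
finger_gap: 22.9
grasp_force: 58.7
```

```bash
cat > look.py <<'E'
import sys
from h import *
from station import capture
nm=sys.argv[1]
s,p,R=cur();G=p+54*R[:,2];print("G",G.round(1),"q",s["joint_positions"].round(2),"gap",s["finger_gap"],"F",s["wrist_force"].round(1),"T",s["wrist_torque"].round(2),"clk",s["clock"])
c=capture("top");d=capture("side");pickle.dump((c,d),open(nm+".pkl","wb"))
cv2.imwrite(f"pics/{nm}.png",np.hstack([c["img"][120:400,130:530],d["img"][100:380,200:600]])[:,:,::-1])
E
python3 look.py l1
```

```text
G [451.9 210.2 144.3] q [ 0.21 -0.74 -0.84  1.08 -0.07  0.16] gap 22.921539643888767 F [ 0.2  0.2 -2.8] T [-0.02  0.92 -0.01] clk 6.2
```

View pics/l1.png

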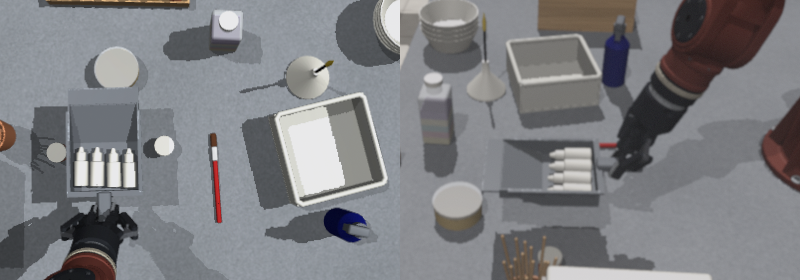

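```bash
cat >> h.py <<'E'
def tri(c,s,a,b):
    from scipy.optimize import least_squares
    f=lambda X:np.r_[(proj(c,X)[0]-a),(proj(s,X)[0]-b)]
    r=least_squares(f,[500,0,100]);return r.x.round(1),r.fun.round(1)
E
python3 - <<'E'
from h import *
c,s=pickle.load(open("l1.pkl","rb"))
# enlarged crops for reading flange + wall corners
a=cv2.resize(c["img"][200:325,190:280,::-1],None,fx=4.4,fy=4.4,interpolation=2);b=cv2.resize(s["img"][225:305,280:410,::-1],(400,246),interpolation=2)
o=np.zeros((550,796,3),np.uint8);o[:,:396]=a;o[:246,396:]=b
cv2.imwrite("pics/l1z.png",o)
print(tri(c,s,(198,208),(286,292)),tri(c,s,(268,208),(292,237)))
E
```

```text
(array([669.9, 283.9, 134.6]), array([ 0. ,  3.1, -2.7, -0.4])) (array([673.6, 153.3, 142.3]), array([ 0. ,  2. , -1.9, -0.3]))
```

View pics/l1z.png

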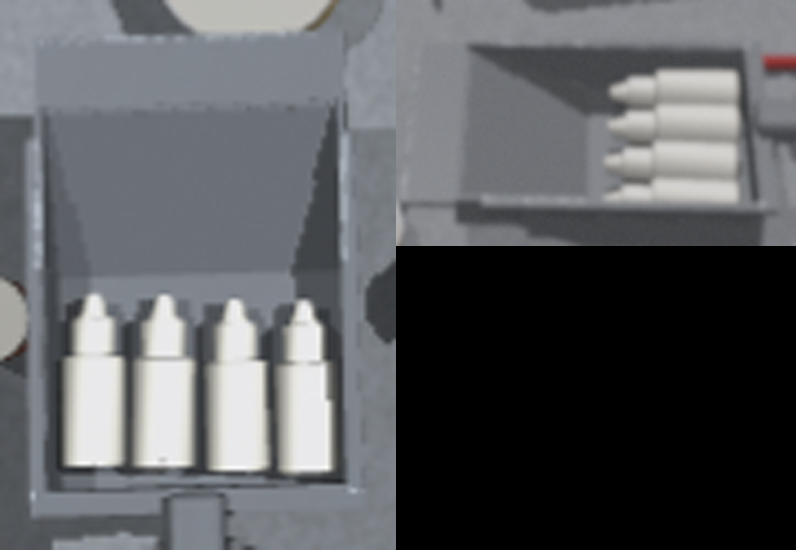

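```bash
python3 - <<'E'
from h import *
c,s=pickle.load(open("l1.pkl","rb"))
f=lambda v:(v+.5)/4.4-.5
print(ray(c,[(190+f(35),200+f(40)),(190+f(345),200+f(30))],140))
print(ray(c,[(190+f(195),200+f(493))],151))
h=np.array([-.254,.967,0]); 
# plan: handle target, from current
s_,p,R=cur()
y=-75.3*np.pi/180
rim=np.array([574,-224,0])+90.5*h
for k,(G,yaw) in enumerate([((475,150,144),-.5),((490,90,144),-.95),(tuple((rim+203*h)[:2])+(130,),y)]):
    T=toolR(yaw,.4);print(G,rel(p,R,G,T));R=T;p=np.array(G)-54*T[:,2]
E
```

```text
[[673.67068182 283.75561872 140.        ]
 [680.44464079 153.62635647 140.        ]]
[[487.10853664 209.25832284 151.        ]]
(475, 150, 144) (array([-0.022 , -0.0503,  0.0094]), array([ 0.2086, -0.0017,  0.4948]))
(490, 90, 144) (array([-0.0405, -0.0363,  0.0171]), array([0.1752, 0.    , 0.4145]))
(np.float64(499.451), np.float64(59.81449999999998), 130) (array([-0.0235, -0.0024,  0.0251]), array([0.1418, 0.    , 0.3355]))
```

step_arm --rows '[{"tx":-0.002,"ty":-0.005,"tz":0.001,"wx":0.021,"wy":0,"wz":0.049,"fingers":0},{"tx":-0.005,"ty":-0.0125,"tz":0.0023,"wx":0.052,"wy":0,"wz":0.123,"fingers":0},{"tx":-0.009,"ty":-0.02,"tz":0.0038,"wx":0.083,"wy":0,"wz":0.198,"fingers":0},{"tx":-0.013,"ty":-0.03,"tz":0.0056,"wx":0.125,"wy":0,"wz":0.297,"fingers":0},{"tx":-0.0176,"ty":-0.04,"tz":0.0075,"wx":0.167,"wy":0,"wz":0.396,"fingers":0},{"tx":-0.02,"ty":-0.0455,"tz":0.0085,"wx":0.19,"wy":0,"wz":0.45,"fingers":0},{"tx":-0.022,"ty":-0.0503,"tz":0.0094,"wx":0.209,"wy":0,"wz":0.495,"fingers":0}]'

```text
clock: 7.18
tool_pos: [456.8, 160.0, 193.9]
ee_rot: [0.192, 0.243, 0.949, -0.049]
wrist_force: [-0.0, 0.6, -3.3]
finger_gap: 22.9
grasp_force: 58.9
```

step_arm --rows '[{"tx":-0.005,"ty":-0.0045,"tz":0.002,"wx":0.022,"wy":0,"wz":0.052,"fingers":0},{"tx":-0.012,"ty":-0.011,"tz":0.005,"wx":0.0526,"wy":0,"wz":0.124,"fingers":0},{"tx":-0.02,"ty":-0.018,"tz":0.0085,"wx":0.0876,"wy":0,"wz":0.207,"fingers":0},{"tx":-0.028,"ty":-0.0254,"tz":0.012,"wx":0.1226,"wy":0,"wz":0.29,"fingers":0},{"tx":-0.036,"ty":-0.0327,"tz":0.0154,"wx":0.1577,"wy":0,"wz":0.373,"fingers":0},{"tx":-0.0405,"ty":-0.0363,"tz":0.0171,"wx":0.1752,"wy":0,"wz":0.4145,"fingers":0}]'

```text
clock: 7.92
tool_pos: [478.2, 106.9, 193.9]
ee_rot: [0.176, 0.449, 0.871, -0.091]
wrist_force: [0.0, -0.5, -3.4]
finger_gap: 23.1
grasp_force: 58.8
```

```bash
python3 - <<'E'
from h import *
s,p,R=cur();print(p+54*R[:,2],s["joint_positions"].round(2),s["clock"],np.degrees(np.arctan2(R[1,1],R[0,1]))-90)
print(rel(p,R,(499.5,60,144),toolR(np.radians(-75.3),.4)))
E
```

```text
[490.30879315  89.80209753 144.17507657] [ 0.12 -0.4  -0.6   1.17 -0.35  1.03] 7.925 -54.586146061790494
(array([-0.0284, -0.0024,  0.0122]), array([ 0.1402, -0.0012,  0.3332]))
```

step_arm --rows '[{"tx":-0.004,"ty":-0.0003,"tz":0.0018,"wx":0.02,"wy":0,"wz":0.047,"fingers":0},{"tx":-0.01,"ty":-0.0008,"tz":0.0043,"wx":0.049,"wy":0,"wz":0.117,"fingers":0},{"tx":-0.017,"ty":-0.0014,"tz":0.0073,"wx":0.084,"wy":0,"wz":0.2,"fingers":0},{"tx":-0.023,"ty":-0.0019,"tz":0.0099,"wx":0.114,"wy":-0.001,"wz":0.27,"fingers":0},{"tx":-0.0284,"ty":-0.0024,"tz":0.0122,"wx":0.1402,"wy":-0.001,"wz":0.333,"fingers":0},{"tx":-0.0284,"ty":-0.0024,"tz":0.0122,"wx":0.1402,"wy":-0.001,"wz":0.333,"fingers":0},{"tx":-0.0284,"ty":-0.0024,"tz":0.0122,"wx":0.1402,"wy":-0.001,"wz":0.333,"fingers":0}]'

```text
clock: 8.8
tool_pos: [494.0, 80.9, 194.1]
ee_rot: [0.158, 0.597, 0.777, -0.121]
wrist_force: [-0.6, -0.7, -2.7]
finger_gap: 23.1
grasp_force: 59.0
```

```bash
python3 look.py b1; python3 - <<'E'
from h import *
c,s=pickle.load(open("b1.pkl","rb"))
a=cv2.resize(c["img"][205:355,320:520,::-1],None,fx=4,fy=4,interpolation=2)
cv2.imwrite("pics/b1z.png",a)
E
```

```text
G [499.5  60.6 144.4] q [ 0.08 -0.22 -0.45  1.27 -0.39  1.37] gap 23.056442343434245 F [-0.6 -0.7 -2.7] T [0.81 0.27 0.04] clk 8.8
```

View pics/b1z.png

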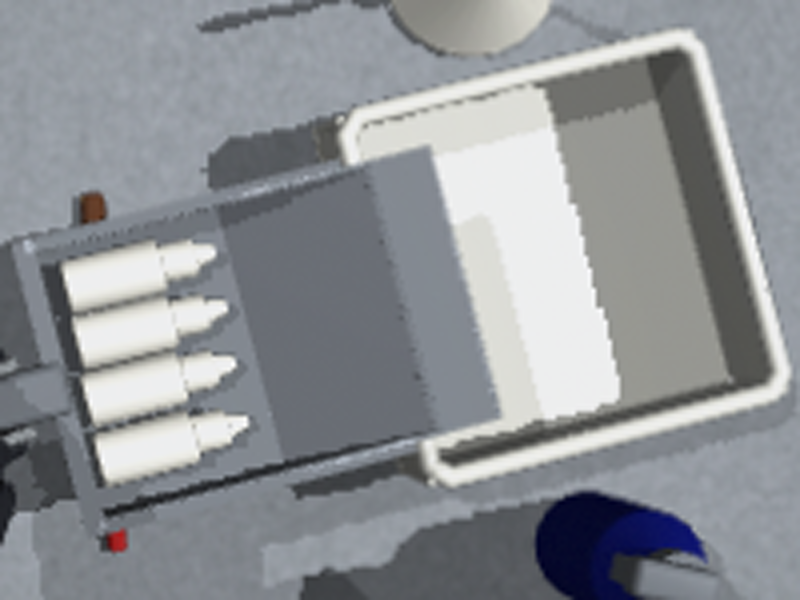

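The bottles are still in place in the picture. The flange corners sit over the basin at crop (432,148) and (500,415), beyond its left rim, which runs from (345,150) to (425,465).

```bash
python3 - <<'E'
from h import *
c,s=pickle.load(open("b1.pkl","rb"))
f=lambda p:(320+(p[0]+.5)/4-.5,205+(p[1]+.5)/4-.5)
F=ray(c,[f((432,148)),f((500,415))],141);print(F,np.linalg.norm(F[0]-F[1]))
h=np.array([-.254,.967,0]);B=np.array([574,-224,0])
d=F-B;print("dist along normal",d@h,"lateral",d@np.array([.967,.254,0]))
E=ray(c,[f((342,145)),f((425,460)),f((360,118)),f((685,32)),f((708,50)),f((788,370)),f((450,486)),f((775,403))],76)
print((E-B)@h,(E-B)@np.array([.967,.254,0]))
E
```

```text
[[ 621.26505381 -142.09266812  141.        ]
 [ 499.12396233 -174.42132663  141.        ]] 126.34709489295594
dist along normal [67.19906627 66.96109071] lateral [ 66.50976933 -59.81214539]
[ 95.53167787  93.60613876  83.59198481 -85.72024028 -94.75949797
 -93.28151132  84.75265467 -82.74662732] [ 79.36363939 -79.31382874  90.15493174  93.50941859  82.10224356
 -80.77921156 -94.51839485 -94.85847067]
```

step_arm --rows '[{"tx":0.004,"ty":0,"tz":0.0095,"wx":0,"wy":0,"wz":0,"fingers":0},{"tx":0.009,"ty":0,"tz":0.0213,"wx":0,"wy":0,"wz":0,"fingers":0},{"tx":0.014,"ty":0,"tz":0.0332,"wx":0,"wy":0,"wz":0,"fingers":0},{"tx":0.018,"ty":0,"tz":0.0426,"wx":0,"wy":0,"wz":0,"fingers":0},{"tx":0.021,"ty":0,"tz":0.0497,"wx":0,"wy":0,"wz":0,"fingers":0},{"tx":0.021,"ty":0,"tz":0.0497,"wx":0,"wy":0,"wz":0,"fingers":0}]'

```text
clock: 9.65
tool_pos: [494.4, 80.7, 140.4]
ee_rot: [0.158, 0.598, 0.777, -0.121]
wrist_force: [1.0, 2.3, -0.4]
finger_gap: 23.2
grasp_force: 59.0
```

step_arm --rows '[{"tx":0.0004,"ty":0,"tz":0.001,"wx":0,"wy":0,"wz":0,"fingers":0},{"tx":0.0008,"ty":0,"tz":0.002,"wx":0,"wy":0,"wz":0,"fingers":0},{"tx":0.0012,"ty":0,"tz":0.0028,"wx":0,"wy":0,"wz":0,"fingers":0}]'

```text
clock: 10.02
tool_pos: [494.5, 80.7, 137.8]
ee_rot: [0.158, 0.598, 0.777, -0.121]
wrist_force: [1.0, 3.8, 1.6]
finger_gap: 23.1
grasp_force: 59.1
```

step_arm --rows '[{"tx":0.0014,"ty":0,"tz":-0.0006,"wx":0,"wy":0,"wz":0,"fingers":0},{"tx":0.0028,"ty":0,"tz":-0.0012,"wx":0,"wy":0,"wz":0,"fingers":0},{"tx":0.0028,"ty":0,"tz":-0.0012,"wx":0,"wy":0,"wz":0,"fingers":0}]'

```text
clock: 10.4
tool_pos: [492.8, 83.7, 136.8]
ee_rot: [0.157, 0.598, 0.777, -0.121]
wrist_force: [-0.4, 0.3, -3.5]
finger_gap: 23.1
grasp_force: 58.9
```

```bash
python3 look.py c1; python3 - <<'E'
from h import *
c,s=pickle.load(open("c1.pkl","rb"))
a=cv2.resize(c["img"][205:345,320:520,::-1],(400,280),interpolation=2)
b=cv2.resize(s["img"][130:250,290:450,::-1],(800,600),interpolation=2)
cv2.imwrite("pics/c1z.png",b)
E
```

```text
G [498.2  63.4  87. ] q [ 0.09 -0.18 -0.52  1.16 -0.39  1.38] gap 23.07298467819931 F [-0.4  0.3 -3.5] T [0.93 0.27 0.03] clk 10.4
```

View pics/c1z.png

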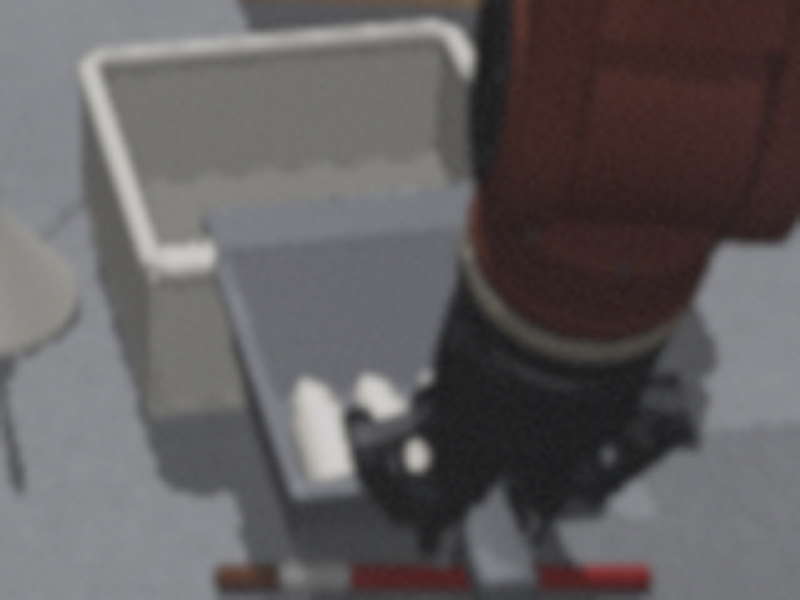

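The side crop shows the flange over the rim at (210,240), lip inside the basin, bottles in the tray. The force on the ramp is gone, so I lower gently until the flange bears.

step_arm --rows '[{"tx":0.0004,"ty":0,"tz":0.0009,"wx":0,"wy":0,"wz":0,"fingers":0},{"tx":0.0008,"ty":0,"tz":0.0018,"wx":0,"wy":0,"wz":0,"fingers":0},{"tx":0.0008,"ty":0,"tz":0.0018,"wx":0,"wy":0,"wz":0,"fingers":0}]'

```text
clock: 10.88
tool_pos: [493.2, 83.7, 135.3]
ee_rot: [0.158, 0.598, 0.777, -0.121]
wrist_force: [-2.7, 3.9, -2.2]
finger_gap: 23.1
grasp_force: 59.2
```

```bash
python3 - <<'E'
from h import *
c,s=pickle.load(open("c1.pkl","rb"))
def pts(G,yaw,pit,P):  # tray points, nose-up pitch, gripped at x=-110
    tx=np.array([np.cos(yaw)*np.cos(pit),np.sin(yaw)*np.cos(pit),np.sin(pit)]);ty=np.array([-np.sin(yaw),np.cos(yaw),0]);tz=np.cross(tx,ty)
    return np.array([G+(x+110.5)*tx+y*ty+(z-36)*tz for x,y,z in P])
for pit in(-4,-2,0,2):
    P=pts(np.array([498.2,63.4,87.0]),np.radians(-75.3),np.radians(pit),[(116,65,33),(85,65,33),(-75,65,35),(-152,0,44)])
    u=proj(s,P);print(pit,((u-[290,130])*5).round())
print("rim corner outer",((proj(s,[np.array([574,-224,76])+94*np.array([-.254,.967,0])+94*np.array([.967,.254,0])])-[290,130])*5).round())
# top image, front edge along scan rows
g=c["img"].astype(int)
for v in range(250,310,10):
    r=g[v,400:470].mean(1);e=np.abs(np.diff(r));print(v,400+e.argmax(),r[:50:4].round())
E
```

```text
-4 [[201. 253.]
 [215. 288.]
 [295. 490.]
 [509. 567.]]
-2 [[201. 238.]
 [215. 275.]
 [295. 487.]
 [509. 570.]]
0 [[202. 222.]
 [216. 262.]
 [296. 485.]
 [509. 574.]]
2 [[202. 207.]
 [216. 249.]
 [296. 482.]
 [509. 577.]]
rim corner outer [[146. 273.]]
250 460 [146. 108. 135. 135. 135. 136. 237. 237. 237. 237. 237. 237. 237.]
260 464 [107. 106. 100. 135. 135. 135. 153. 218. 219. 237. 237. 237. 237.]
270 466 [107. 107. 107. 123. 136. 136. 135. 191. 218. 237. 237. 237. 237.]
280 468 [106. 107. 107. 107. 135. 135. 135. 136. 217. 218. 237. 237. 237.]
290 433 [106. 107. 106. 106. 122. 135. 135. 135. 148. 217. 218. 237. 237.]
300 435 [106. 105. 106. 106. 106. 126. 135. 135. 135. 199. 217. 237. 237.]
```

step_arm --rows '[{"tx":0.0014,"ty":0,"tz":-0.0006,"wx":0,"wy":0,"wz":0,"fingers":0},{"tx":0.0028,"ty":0,"tz":-0.0012,"wx":0,"wy":0,"wz":0,"fingers":0},{"tx":0.0028,"ty":0,"tz":-0.0012,"wx":0,"wy":0,"wz":0,"fingers":0}]'

```text
clock: 11.25
tool_pos: [492.7, 86.6, 135.6]
ee_rot: [0.158, 0.598, 0.777, -0.121]
wrist_force: [0.0, 0.1, -2.4]
finger_gap: 23.1
grasp_force: 58.9
```

step_arm --rows '[{"tx":0.0006,"ty":0,"tz":0.0014,"wx":0,"wy":0,"wz":0,"fingers":0},{"tx":0.0012,"ty":0,"tz":0.0028,"wx":0,"wy":0,"wz":0,"fingers":0},{"tx":0.0012,"ty":0,"tz":0.0028,"wx":0,"wy":0,"wz":0,"fingers":0}]'

```text
clock: 11.62
tool_pos: [492.5, 86.5, 132.2]
ee_rot: [0.158, 0.598, 0.777, -0.121]
wrist_force: [0.5, -0.2, -2.8]
finger_gap: 23.4
grasp_force: 58.9
```

```bash
python3 look.py d1; python3 - <<'E'
from h import *
c,s=pickle.load(open("d1.pkl","rb"))
a=cv2.resize(c["img"][215:355,360:500,::-1],(400,400),interpolation=2)
b=cv2.resize(s["img"][150:260,310:420,::-1],(400,400),interpolation=2)
cv2.imwrite("pics/d1z.png",np.hstack([a,b]))
E
```

```text
G [497.9  66.2  82.5] q [ 0.09 -0.18 -0.53  1.15 -0.39  1.39] gap 23.411214086331302 F [ 0.5 -0.2 -2.8] T [0.83 0.17 0.03] clk 11.625
```

View pics/d1z.png

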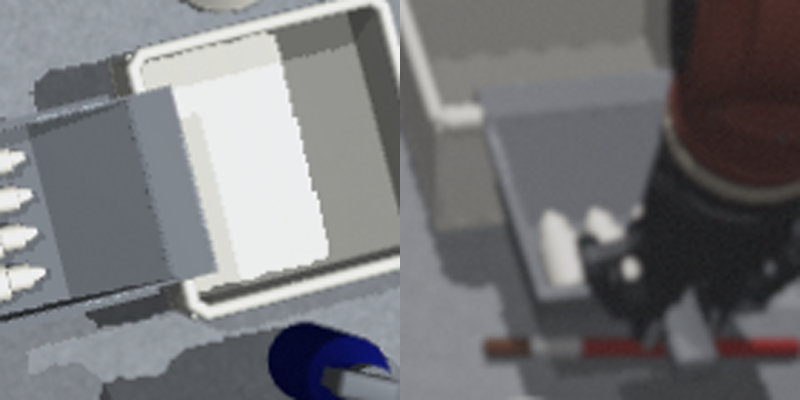

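Top crop: flange front at (170,90)–(215,270), inside the rim by about the hooked amount, and the bottles are in place. No contact yet, so I keep lowering.

step_arm --rows '[{"tx":0.0006,"ty":0,"tz":0.0014,"wx":0,"wy":0,"wz":0,"fingers":0},{"tx":0.0012,"ty":0,"tz":0.0028,"wx":0,"wy":0,"wz":0,"fingers":0},{"tx":0.0012,"ty":0,"tz":0.0028,"wx":0,"wy":0,"wz":0,"fingers":0}]'

```text
clock: 12.1
tool_pos: [492.6, 86.6, 129.3]
ee_rot: [0.158, 0.598, 0.777, -0.121]
wrist_force: [-0.2, -0.3, -2.3]
finger_gap: 23.0
grasp_force: 58.9
```

step_arm --rows '[{"tx":0.0006,"ty":0,"tz":0.0014,"wx":0,"wy":0,"wz":0,"fingers":0},{"tx":0.0012,"ty":0,"tz":0.0028,"wx":0,"wy":0,"wz":0,"fingers":0},{"tx":0.0012,"ty":0,"tz":0.0028,"wx":0,"wy":0,"wz":0,"fingers":0}]'

```text
clock: 12.48
tool_pos: [492.7, 86.6, 126.5]
ee_rot: [0.158, 0.598, 0.777, -0.121]
wrist_force: [0.0, 0.4, -0.0]
finger_gap: 22.9
grasp_force: 59.2
```

```bash
python3 - <<'E'
from h import *
from station import capture
s,p,R=cur();G=p+54*R[:,2];print(G,s["wrist_force"],s["wrist_torque"])
c=capture("top");d=capture("side");pickle.dump((c,d),open("e1.pkl","wb"))
# tray front edge: transition grey(135)->bright along rows, subpixel; bead edge also
g=c["img"].mean(2)
def edges(im,rows,lo,hi,th):
    o=[]
    for v in rows:
        r=im[v,lo:hi].astype(float);i=np.where((r[:-1]<th)&(r[1:]>=th))[0]
        o.append((v,[round(lo+k+(th-r[k])/(r[k+1]-r[k]),1) for k in i]))
    return o
for e in edges(g,range(250,312,12),400,450,170):print("top",e)
F=[e for e in edges(g,range(250,312,6),400,450,170) if e[1]]
for z in(100,112,120):
    w=ray(c,[(e[1][0],e[0]) for e in F],z);print(z,((w-[574,-224,0])@np.array([-.254,.967,0])).round(1))
# side: vertical profile on flange near far edge columns
gs=d["img"].mean(2)
for u in(335,345,355,365):print(u,gs[165:192,u].round())
yaw=np.radians(-75.3)
for pit in(-3,-1,1,3):
    t=np.radians(pit);tx=np.array([np.cos(yaw)*np.cos(t),np.sin(yaw)*np.cos(t),np.sin(t)]);ty=np.array([-np.sin(yaw),np.cos(yaw),0]);tz=np.cross(tx,ty)
    for x,z in((116,33),(85,33)):
        q=proj(d,[G+(x+110.5)*tx+y*ty+(z-36)*tz for y in(65,0,-65)]);print(pit,x,q.round(1).tolist(),[round(float(np.interp(k,q[:,0],q[:,1])),1) for k in(335,345,355,365)])
E
```

```text
[498.16422804  66.22447863  76.79883083] [ 0.01122092  0.36671688 -0.00661251] [ 0.21323421  0.1014192  -0.0619641 ]
top (250, [np.float64(420.1)])
top (262, [np.float64(423.4)])
top (274, [np.float64(426.3)])
top (286, [np.float64(429.4)])
top (298, [np.float64(432.0)])
top (310, [np.float64(432.7)])
100 [76.2 76.4 75.7 76.1 75.9 76.1 75.8 76.  76.5 75.  80.8]
112 [78.7 78.9 78.2 78.6 78.4 78.6 78.3 78.5 79.  77.5 83.3]
120 [80.3 80.5 79.8 80.2 80.1 80.3 79.9 80.1 80.7 79.2 84.9]
335 [123. 129. 130. 130. 132. 131. 130. 130. 130. 130. 129. 129. 127. 129.
 129. 130. 127. 123. 118. 115. 116. 123. 129. 133. 135. 136. 131.]
345 [129. 130. 128. 130. 130. 130. 130. 129. 129. 128. 128. 127. 127. 127.
 128. 127. 123. 115. 107. 107. 108. 108. 107. 107. 108. 107. 108.]
355 [129. 130. 129. 130. 130. 130. 130. 127. 128. 127. 128. 126. 127. 126.
 126. 121. 114. 108. 106. 108. 107. 106. 107. 108. 107. 107. 107.]
365 [130. 129. 129. 130. 129. 131. 129. 128. 126. 126. 126. 127. 126. 125.
 121. 113. 105. 104. 106. 105. 107. 108. 107. 107. 108. 106. 107.]
-3 116 [[330.1, 183.6], [358.5, 180.9], [386.4, 178.2]] [183.1, 182.2, 181.2, 180.3]
-3 85 [[332.9, 190.9], [361.7, 188.1], [390.1, 185.3]] [190.7, 189.7, 188.8, 187.8]
-1 116 [[330.2, 180.5], [358.6, 177.9], [386.6, 175.2]] [180.1, 179.1, 178.2, 177.2]
-1 85 [[332.9, 188.3], [361.8, 185.5], [390.3, 182.7]] [188.1, 187.1, 186.1, 185.2]
1 116 [[330.2, 177.5], [358.8, 174.9], [386.9, 172.2]] [177.1, 176.2, 175.2, 174.3]
1 85 [[333.0, 185.7], [362.0, 182.9], [390.6, 180.1]] [185.5, 184.5, 183.5, 182.6]
3 116 [[330.3, 174.6], [359.0, 171.9], [387.2, 169.3]] [174.2, 173.2, 172.3, 171.4]
3 85 [[333.1, 183.1], [362.2, 180.3], [390.9, 177.6]] [182.9, 182.0, 181.0, 180.0]
```

The flange now bears: Fz rose about 2.5 N, the torque dropped, and there is no sideways force. The tray is nose-up by about 3°. Next I compute the swing about the bead.

```bash
cat > swing.py <<'E'
import sys
from h import *
# swing.py th_end n press s_end : angle (deg) now is read from the tool; pivot about bead, slide s into basin
end,n,press,s1=map(float,sys.argv[1:5])
s,p,R=cur();h=np.array([-.254,.967,0]);B=np.array([574,-224,0]);up=np.array([0,0,1.])
z=R[:,2];a0=np.arctan2(z@up,z@-h);th0=np.degrees(-a0)-67.08
G=p+54*z;C=B+90.5*h+76*up;d=G-C;t=np.radians(th0)
o=np.cos(t)*h+np.sin(t)*up;nn=-np.sin(t)*h+np.cos(t)*up
lat=np.array([.967,.254,0]);s0=209.4-d@o
print("th",round(th0,1),"slid",round(s0,1),"off",round(d@nn-.8,1),"lat",round(d@lat,1),"F",s["wrist_force"].round(1),"T",s["wrist_torque"].round(2),"q",s["joint_positions"].round(2),s["clock"])
for k in range(1,int(n)+1):
    f=k/n;th=th0+(end-th0)*f;t=np.radians(th);sl=s0+(s1-s0)*f
    o=np.cos(t)*h+np.sin(t)*up;nn=-np.sin(t)*h+np.cos(t)*up
    Gt=C+(209.4-sl)*o+(.8-press)*nn+(d@lat)*lat
    T=R@Rn.from_rotvec([0,t-np.radians(th0),0]).as_matrix()
    a,b=rel(p,R,Gt,T);print([round(float(v),4) for v in a],[round(float(v),3) for v in b])
E
python3 swing.py 36 9 1.5 2
```

```text
th -0.0 slid -0.0 off 0.2 lat 0.4 F [ 0.2  1.2 -0.2] T [ 0.28  0.05 -0.11] q [ 0.09 -0.17 -0.53  1.14 -0.39  1.39] 12.575
[-0.0095, 0.0, -0.0115] [0.0, 0.07, 0.0]
[-0.0205, 0.0, -0.0238] [0.0, 0.14, -0.0]
[-0.0323, 0.0, -0.0353] [-0.0, 0.21, 0.0]
[-0.0448, 0.0, -0.0459] [-0.0, 0.28, 0.0]
[-0.0581, 0.0, -0.0556] [0.0, 0.349, 0.0]
[-0.072, 0.0, -0.0644] [-0.0, 0.419, -0.0]
[-0.0865, 0.0, -0.0721] [0.0, 0.489, -0.0]
[-0.1014, 0.0, -0.0788] [-0.0, 0.559, -0.0]
[-0.1168, 0.0, -0.0845] [-0.0, 0.629, -0.0]
```

step_arm --rows '[{"tx":0.0006,"ty":0,"tz":0.0014,"wx":0,"wy":0,"wz":0,"fingers":0},{"tx":0.0006,"ty":0,"tz":0.0014,"wx":0,"wy":0,"wz":0,"fingers":0},{"tx":-0.0095,"ty":0,"tz":-0.0115,"wx":0,"wy":0.07,"wz":0,"fingers":0},{"tx":-0.0205,"ty":0,"tz":-0.0238,"wx":0,"wy":0.14,"wz":0,"fingers":0},{"tx":-0.0323,"ty":0,"tz":-0.0353,"wx":0,"wy":0.21,"wz":0,"fingers":0},{"tx":-0.0448,"ty":0,"tz":-0.0459,"wx":0,"wy":0.28,"wz":0,"fingers":0},{"tx":-0.0581,"ty":0,"tz":-0.0556,"wx":0,"wy":0.349,"wz":0,"fingers":0},{"tx":-0.072,"ty":0,"tz":-0.0644,"wx":0,"wy":0.419,"wz":0,"fingers":0}]'

```text
clock: 13.58
tool_pos: [503.0, 46.6, 214.0]
ee_rot: [-0.008, 0.61, 0.793, 0.007]
wrist_force: [-0.6, 1.0, -3.1]
finger_gap: 23.1
grasp_force: 59.0
```

```bash
python3 swing.py 48 8 2 4
```

```text
th 24.1 slid 1.3 off -1.9 lat 0.1 F [-0.6  1.  -3.1] T [0.12 0.05 0.02] q [-0.18 -0.18 -0.34  1.42  0.02  1.14] 13.575
[-0.0076, -0.0, -0.0096] [0.0, 0.052, 0.0]
[-0.0156, -0.0, -0.0189] [0.0, 0.104, -0.0]
[-0.0241, -0.0, -0.0277] [0.0, 0.156, 0.0]
[-0.033, -0.0, -0.036] [0.0, 0.208, -0.0]
[-0.0423, -0.0, -0.0439] [0.0, 0.26, 0.0]
[-0.052, -0.0001, -0.0512] [0.0, 0.312, 0.0]
[-0.0621, -0.0001, -0.058] [0.0, 0.364, -0.0]
[-0.0725, -0.0001, -0.0643] [0.0, 0.416, -0.0]
```

step_arm --rows '[{"tx":-0.0076,"ty":0,"tz":-0.0096,"wx":0,"wy":0.052,"wz":0,"fingers":0},{"tx":-0.0153,"ty":0,"tz":-0.0182,"wx":0,"wy":0.104,"wz":0,"fingers":0},{"tx":-0.0236,"ty":0,"tz":-0.0268,"wx":0,"wy":0.156,"wz":0,"fingers":0},{"tx":-0.0325,"ty":0,"tz":-0.0351,"wx":0,"wy":0.208,"wz":0,"fingers":0},{"tx":-0.0418,"ty":0,"tz":-0.043,"wx":0,"wy":0.26,"wz":0,"fingers":0}]'

```text
clock: 14.2
tool_pos: [514.0, 5.3, 255.9]
ee_rot: [-0.111, 0.604, 0.785, 0.085]
wrist_force: [-0.7, 0.0, -2.8]
finger_gap: 23.3
grasp_force: 59.0
```

```bash
python3 swing.py 50 6 4 3; python3 look.py f1; python3 - <<'E'
from h import *
c,s=pickle.load(open("f1.pkl","rb"))
a=cv2.resize(c["img"][205:345,360:500,::-1],(400,400),interpolation=2)
b=cv2.resize(s["img"][110:250,290:430,::-1],(400,400),interpolation=2)
cv2.imwrite("pics/f1z.png",np.hstack([a,b]))
E
```

```text
th 39.0 slid 3.4 off -2.8 lat 0.2 F [-0.7  0.  -2.8] T [-0.29 -0.05  0.02] q [-0.35 -0.04 -0.15  1.62  0.23  0.94] 14.2
[-0.0039, -0.0, -0.005] [-0.0, 0.032, 0.0]
[-0.0083, -0.0, -0.011] [-0.0, 0.064, 0.0]
[-0.0129, -0.0, -0.0168] [0.0, 0.096, 0.0]
[-0.0177, -0.0, -0.0224] [0.0, 0.128, 0.0]
[-0.0227, -0.0, -0.0279] [-0.0, 0.16, 0.0]
[-0.0279, -0.0, -0.0332] [-0.0, 0.192, 0.0]
G [510.2  19.7 204. ] q [-0.35 -0.04 -0.15  1.62  0.23  0.94] gap 23.268412547918548 F [-0.7  0.  -2.8] T [-0.29 -0.05  0.02] clk 14.2
```

step_arm --rows '[{"tx":0.0006,"ty":0,"tz":0.0014,"wx":0,"wy":0.03,"wz":0,"fingers":0},{"tx":0.0012,"ty":0,"tz":0.0028,"wx":0,"wy":0.05,"wz":0,"fingers":0},{"tx":0.0012,"ty":0,"tz":0.0028,"wx":0,"wy":0.05,"wz":0,"fingers":0}]'

```text
clock: 14.68
tool_pos: [513.6, 7.4, 253.3]
ee_rot: [-0.129, 0.601, 0.782, 0.1]
wrist_force: [0.5, -3.7, -0.0]
finger_gap: 22.9
grasp_force: 59.1
```

```bash
python3 swing.py 42 2 7 3
```

```text
th 41.7 slid 1.4 off -17.2 lat 0.4 F [ 0.5 -3.7 -0. ] T [-1.42 -0.59  0.09] q [-0.36 -0.01 -0.14  1.64  0.27  0.92] 14.675
[-0.005, -0.0, -0.0095] [0.0, 0.002, -0.0]
[-0.0061, -0.0, -0.0097] [-0.0, 0.005, 0.0]
```

```bash
python3 swing.py 58 5 15 4
```

```text
th 41.7 slid 1.4 off -17.2 lat 0.4 F [ 0.5 -3.7 -0. ] T [-1.42 -0.59  0.09] q [-0.36 -0.01 -0.14  1.64  0.27  0.92] 14.675
[-0.0086, -0.0, -0.0128] [0.0, 0.057, 0.0]
[-0.0169, -0.0, -0.0231] [0.0, 0.114, 0.0]
[-0.0257, -0.0001, -0.0328] [0.0, 0.17, 0.0]
[-0.0351, -0.0001, -0.0421] [0.0, 0.227, 0.0]
[-0.0449, -0.0001, -0.0507] [0.0, 0.284, 0.0]
```

step_arm --rows '[{"tx":-0.0078,"ty":0,"tz":-0.0108,"wx":0,"wy":0.057,"wz":0,"fingers":0},{"tx":-0.0161,"ty":0,"tz":-0.0211,"wx":0,"wy":0.114,"wz":0,"fingers":0},{"tx":-0.0249,"ty":0,"tz":-0.0308,"wx":0,"wy":0.17,"wz":0,"fingers":0}]'

```text
clock: 15.05
tool_pos: [522.2, -24.7, 275.3]
ee_rot: [-0.196, 0.591, 0.768, 0.151]
wrist_force: [0.3, -0.8, -1.1]
finger_gap: 23.0
grasp_force: 59.1
```

```bash
python3 swing.py 66 5 17 6; python3 - <<'E'
from h import *
from station import capture
c=capture("top");d=capture("side");pickle.dump((c,d),open("m1.pkl","wb"))
c0=pickle.load(open("top.pkl","rb"))
# basin far edge shift vs start: subpixel compare by template match of the basin's right rim
t=c0["img"][230:320,490:525];r=c["img"][220:330,480:535]
m=cv2.matchTemplate(r,t,cv2.TM_CCOEFF_NORMED);print(cv2.minMaxLoc(m)[1],np.array(cv2.minMaxLoc(m)[3])-10)
E
```

```text
th 51.6 slid 2.6 off -17.1 lat 0.5 F [ 0.3 -0.8 -1.1] T [-1.06 -0.18  0.04] q [-0.47  0.14  0.01  1.8   0.37  0.78] 15.05
[-0.007, -0.0, -0.0096] [-0.0, 0.05, -0.0]
[-0.0143, -0.0, -0.0186] [0.0, 0.101, 0.0]
[-0.0221, -0.0001, -0.0273] [-0.0, 0.151, 0.0]
[-0.0303, -0.0001, -0.0355] [0.0, 0.201, -0.0]
[-0.0388, -0.0001, -0.0433] [0.0, 0.252, 0.0]
0.22560033202171326 [-10  10]
```

step_arm --rows '[{"tx":-0.007,"ty":0,"tz":-0.0096,"wx":0,"wy":0.05,"wz":0,"fingers":0},{"tx":-0.0143,"ty":0,"tz":-0.0186,"wx":0,"wy":0.101,"wz":0,"fingers":0},{"tx":-0.0221,"ty":0,"tz":-0.0273,"wx":0,"wy":0.151,"wz":0,"fingers":0},{"tx":-0.0303,"ty":0,"tz":-0.0355,"wx":0,"wy":0.201,"wz":0,"fingers":0},{"tx":-0.0388,"ty":0,"tz":-0.0433,"wx":0,"wy":0.252,"wz":0,"fingers":0},{"tx":-0.0388,"ty":0,"tz":-0.0433,"wx":0,"wy":0.252,"wz":0,"fingers":0}]'

```text
clock: 15.9
tool_pos: [536.1, -77.4, 294.7]
ee_rot: [-0.291, 0.567, 0.737, 0.224]
wrist_force: [-0.1, 0.5, 6.1]
finger_gap: 23.4
grasp_force: 59.5
```

```bash
python3 swing.py 80 8 15 10; python3 - <<'E'
from h import *
from station import capture
c=capture("top");d=capture("side");pickle.dump((c,d),open("m2.pkl","wb"))
# lit white in the tray/basin region and side-view whites (bottles)
for n,i,b in(("top",c,(400,520,205,335)),("side",d,(300,420,130,260))):
    m=(i["img"].min(2)>200)[b[2]:b[3],b[0]:b[1]];print(n,m.sum())
E
```

```text
th 66.0 slid 5.8 off -17.4 lat 0.6 F [-0.1  0.5  6.1] T [-0.15  0.05  0.23] q [-0.59  0.41  0.28  2.05  0.47  0.57] 15.9
[-0.0052, -0.0, -0.0078] [-0.0, 0.03, 0.0]
[-0.0096, -0.0, -0.0133] [-0.0, 0.061, 0.0]
[-0.0141, -0.0, -0.0186] [-0.0, 0.091, -0.0]
[-0.0188, -0.0, -0.0237] [0.0, 0.122, -0.0]
[-0.0236, -0.0, -0.0287] [-0.0, 0.152, 0.0]
[-0.0286, -0.0001, -0.0336] [0.0, 0.183, 0.0]
[-0.0337, -0.0001, -0.0382] [-0.0, 0.213, -0.0]
[-0.039, -0.0001, -0.0427] [-0.0, 0.244, 0.0]
top 1814
side 0
```

```bash
python3 swing.py 70 4 15 4
```

```text
th 65.9 slid 5.8 off -17.2 lat 0.6 F [-0.4  1.3  3.7] T [-0.39  0.05  0.13] q [-0.59  0.41  0.28  2.05  0.47  0.57] 16.0
[-0.0027, -0.0, -0.0057] [-0.0, 0.018, -0.0]
[-0.0045, -0.0, -0.0093] [-0.0, 0.036, -0.0]
[-0.0064, -0.0, -0.0128] [-0.0, 0.053, 0.0]
[-0.0084, -0.0, -0.0163] [0.0, 0.071, -0.0]
```

step_arm --rows '[{"tx":-0.0027,"ty":0,"tz":-0.0057,"wx":0,"wy":0.018,"wz":0,"fingers":0},{"tx":-0.0045,"ty":0,"tz":-0.0093,"wx":0,"wy":0.036,"wz":0,"fingers":0},{"tx":-0.0064,"ty":0,"tz":-0.0128,"wx":0,"wy":0.053,"wz":0,"fingers":0},{"tx":-0.0084,"ty":0,"tz":-0.0163,"wx":0,"wy":0.071,"wz":0,"fingers":0},{"tx":-0.0084,"ty":0,"tz":-0.0163,"wx":0,"wy":0.071,"wz":0,"fingers":0}]'

```text
clock: 16.62
tool_pos: [539.7, -91.5, 297.4]
ee_rot: [-0.312, 0.56, 0.727, 0.245]
wrist_force: [-3.4, 7.7, 19.4]
finger_gap: 23.1
grasp_force: 60.2
```

```bash
python3 swing.py 78 4 15 4; python3 look.py f2; python3 - <<'E'
from h import *
c,s=pickle.load(open("f2.pkl","rb"))
a=cv2.resize(c["img"][195:345,360:530,::-1],(400,353),interpolation=2)
b=cv2.resize(s["img"][60:240,270:474,::-1],(400,353),interpolation=2)
cv2.imwrite("pics/f2z.png",np.hstack([a,b]))
E
```

```text
th 69.7 slid 6.7 off -17.0 lat 0.9 F [-3.4  7.7 19.4] T [2.77 0.83 0.57] q [-0.62  0.48  0.34  2.11  0.49  0.52] 16.625
[-0.0047, 0.0001, -0.009] [-0.0, 0.036, 0.0]
[-0.0088, 0.0001, -0.0161] [-0.0, 0.073, 0.0]
[-0.0132, 0.0001, -0.0231] [-0.0, 0.109, 0.0]
[-0.0179, 0.0002, -0.0299] [-0.0, 0.146, 0.0]
G [530.1 -53.4 260.4] q [-0.62  0.48  0.34  2.11  0.49  0.52] gap 23.10531204699862 F [-3.4  7.7 19.4] T [2.77 0.83 0.57] clk 16.625
```

View pics/f2z.png

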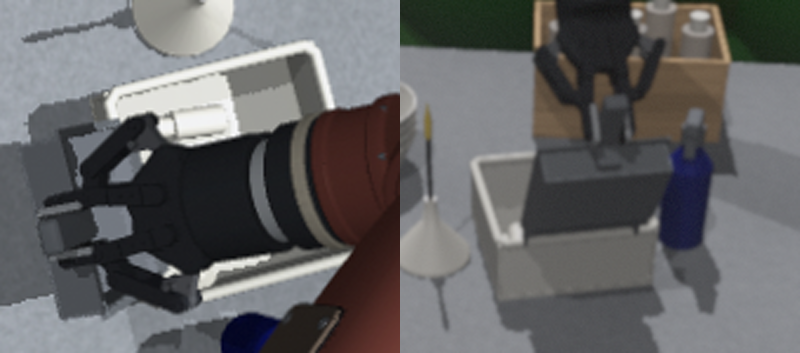

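```bash
cat > yawed.py <<'E'
import sys
from h import *
dy,up,tilt,n=map(float,sys.argv[1:5])   # yaw (rad), raise (mm), extra tilt (deg), rows
s,p,R=cur();h=np.array([-.254,.967,0]);C=np.array([574,-224,0])+90.5*h+[0,0,76]
print("F",s["wrist_force"].round(1),"T",s["wrist_torque"].round(2),"q",s["joint_positions"].round(2),s["clock"])
for k in range(1,int(n)+1):
    f=k/n;Q=Rn.from_rotvec([0,0,dy*f]).as_matrix()@Rn.from_rotvec(R[:,1]*np.radians(tilt*f)).as_matrix()
    a=R.T@(C+[0,0,up*f]+Q@(p-C)-p)/1000;b=Rn.from_matrix(R.T@Q@R).as_rotvec()
    print([round(float(v),4) for v in a],[round(float(v),3) for v in b])
E
python3 yawed.py -0.1 5 0 3
```

```text
F [-2.6  7.4 19.9] T [2.72 0.77 0.54] q [-0.62  0.48  0.34  2.11  0.49  0.52] 16.725
[0.0012, 0.0016, -0.0012] [-0.024, -0.0, 0.023]
[0.0023, 0.0031, -0.0024] [-0.049, -0.001, 0.046]
[0.0034, 0.0047, -0.0036] [-0.073, -0.001, 0.069]
```

step_arm --rows '[{"tx":0.0035,"ty":0,"tz":-0.0035,"wx":0,"wy":0,"wz":0,"fingers":0},{"tx":0.0023,"ty":0.0031,"tz":-0.0024,"wx":-0.049,"wy":0,"wz":0.046,"fingers":0},{"tx":0.0034,"ty":0.0047,"tz":-0.0036,"wx":-0.073,"wy":0,"wz":0.069,"fingers":0}]'

```text
clock: 17.1
tool_pos: [543.5, -91.4, 300.5]
ee_rot: [-0.3, 0.597, 0.698, 0.259]
wrist_force: [1.6, -0.7, -1.2]
finger_gap: 23.4
grasp_force: 59.3
```

```bash
python3 yawed.py 0 3 5 3;python3 swing.py 70 1 15 4
```

```text
F [ 1.6 -0.7 -1.2] T [-1.3  -0.64  0.19] q [-0.63  0.44  0.3   2.07  0.54  0.6 ] 17.1
[-0.0029, 0.0, -0.0063] [0.0, 0.029, 0.0]
[-0.0059, 0.0, -0.0125] [0.0, 0.058, -0.0]
[-0.0091, 0.0, -0.0186] [0.0, 0.087, 0.0]
th 69.5 slid 4.1 off -14.4 lat 8.4 F [ 1.6 -0.7 -1.2] T [-1.3  -0.64  0.19] q [-0.63  0.44  0.3   2.07  0.54  0.6 ] 17.1
[-0.0007, 0.0001, -0.0012] [-0.0, 0.009, -0.0]
```

step_arm --rows '[{"tx":-0.0029,"ty":0,"tz":-0.0063,"wx":0,"wy":0.029,"wz":0,"fingers":0},{"tx":-0.005,"ty":0,"tz":-0.0106,"wx":0,"wy":0.049,"wz":0,"fingers":0},{"tx":-0.003,"ty":0,"tz":-0.0063,"wx":0,"wy":0.029,"wz":0,"fingers":0},{"tx":-0.005,"ty":0,"tz":-0.0106,"wx":0,"wy":0.049,"wz":0,"fingers":0},{"tx":-0.005,"ty":0,"tz":-0.0106,"wx":0,"wy":0.049,"wz":0,"fingers":0},{"tx":-0.005,"ty":0,"tz":-0.0106,"wx":0,"wy":0.049,"wz":0,"fingers":0}]'

```text
clock: 17.85
tool_pos: [543.9, -99.2, 300.2]
ee_rot: [-0.314, 0.591, 0.691, 0.274]
wrist_force: [-6.2, 2.4, 14.1]
finger_gap: 23.2
grasp_force: 60.3
```

```bash
python3 swing.py 78 1 15 4; python3 - <<'E'
from h import *
from station import capture
c=capture("top");d=capture("side");pickle.dump((c,d),open("m3.pkl","wb"))
# near-wall visible whites inside the basin (top): components of bright, sunlit blobs
m=(c["img"].min(2)>205).astype(np.uint8);m[:, :395]=0;m[:,525:]=0;m[:205]=0;m[335:]=0
n,l,s,ce=cv2.connectedComponentsWithStats(m)
print([(s[i].tolist(),ce[i].round().tolist()) for i in range(1,n) if s[i,4]>15])
# side: tray bottom (dark) side-edge line: left edge of tray from (u,v) profile
g=d["img"].mean(2)
for v in range(130,182,6):
    r=g[v,310:360];print(v,310+int(np.argmin(np.diff(r))),end="; ")
t=c["img"];t0=pickle.load(open("top.pkl","rb"))["img"]
tp=t0[205:232,470:515];mm=cv2.matchTemplate(t[195:242,460:525],tp,cv2.TM_CCOEFF_NORMED);x=cv2.minMaxLoc(mm);print("\nbasin corner shift px",x[1],np.array(x[3])-10)
E
```

```text
th 72.0 slid 5.4 off -17.1 lat 7.2 F [-6.2  2.4 14.1] T [1.04 0.82 1.  ] q [-0.65  0.48  0.32  2.11  0.56  0.56] 17.85
[-0.0131, 0.0024, -0.0221] [0.0, 0.105, 0.0]
[([450, 205, 7, 6, 29], [453.0, 207.0]), ([407, 214, 97, 42, 1118], [448.0, 235.0]), ([423, 256, 10, 9, 47], [426.0, 259.0]), ([448, 307, 21, 6, 42], [457.0, 309.0]), ([448, 306, 63, 15, 112], [478.0, 312.0])]
130 335; 136 334; 142 310; 148 311; 154 313; 160 315; 166 316; 172 318; 178 331; 
basin corner shift px 0.9747635126113892 [1 1]
```

step_arm --rows '[{"tx":0.0055,"ty":0,"tz":-0.005,"wx":0,"wy":0,"wz":0,"fingers":0},{"tx":0.002,"ty":0,"tz":-0.002,"wx":0,"wy":0,"wz":0,"fingers":0},{"tx":0.0055,"ty":0,"tz":-0.005,"wx":0,"wy":0,"wz":0,"fingers":0},{"tx":0.002,"ty":0,"tz":-0.002,"wx":0,"wy":0,"wz":0,"fingers":0},{"tx":0.005,"ty":0,"tz":-0.0045,"wx":0,"wy":0,"wz":0,"fingers":0},{"tx":0.005,"ty":0,"tz":-0.0045,"wx":0,"wy":0,"wz":0,"fingers":0}]'

```text
clock: 18.7
tool_pos: [542.9, -97.5, 303.3]
ee_rot: [-0.312, 0.592, 0.691, 0.274]
wrist_force: [-0.3, -3.0, -2.7]
finger_gap: 23.2
grasp_force: 59.4
```

```bash
python3 yawed.py 0.1 0 -4 4;python3 swing.py 78 1 15 4
```

```text
F [-0.3 -3.  -2.7] T [-1.86 -0.23  0.13] q [-0.65  0.47  0.32  2.11  0.56  0.56] 18.7
[0.002, -0.0011, 0.0034] [0.019, -0.017, -0.017]
[0.0039, -0.0024, 0.0068] [0.037, -0.034, -0.033]
[0.0058, -0.0039, 0.0102] [0.055, -0.052, -0.051]
[0.0075, -0.0055, 0.0137] [0.073, -0.069, -0.068]
th 71.7 slid 2.0 off -16.9 lat 6.7 F [-0.3 -3.  -2.7] T [-1.86 -0.23  0.13] q [-0.65  0.47  0.32  2.11  0.56  0.56] 18.7
[-0.0168, 0.0026, -0.0214] [-0.0, 0.11, -0.0]
```

step_arm --rows '[{"tx":0.002,"ty":-0.0011,"tz":0.0034,"wx":0.019,"wy":-0.017,"wz":-0.017,"fingers":0},{"tx":0.0039,"ty":-0.0024,"tz":0.0068,"wx":0.037,"wy":-0.034,"wz":-0.033,"fingers":0},{"tx":0.0058,"ty":-0.0039,"tz":0.0102,"wx":0.055,"wy":-0.052,"wz":-0.051,"fingers":0},{"tx":0.0075,"ty":-0.0055,"tz":0.0137,"wx":0.073,"wy":-0.069,"wz":-0.068,"fingers":0},{"tx":0.0075,"ty":-0.0055,"tz":0.0137,"wx":0.073,"wy":-0.069,"wz":-0.068,"fingers":0}]'

```text
clock: 19.32
tool_pos: [535.2, -82.6, 300.1]
ee_rot: [-0.299, 0.565, 0.731, 0.238]
wrist_force: [0.4, -0.6, -1.4]
finger_gap: 22.8
grasp_force: 59.4
```

```bash
python3 swing.py 35 9 14 1
```

```text
th 67.9 slid 1.7 off -18.1 lat -1.0 F [ 0.4 -0.6 -1.4] T [-1.13 -0.26 -0.02] q [-0.61  0.43  0.3   2.08  0.49  0.55] 19.325
[0.0059, -0.0001, 0.0089] [0.0, -0.064, -0.0]
[0.0125, -0.0002, 0.0221] [0.0, -0.128, -0.0]
[0.0183, -0.0004, 0.0357] [0.0, -0.191, -0.0]
[0.0233, -0.0005, 0.0497] [0.0, -0.255, -0.0]
[0.0273, -0.0007, 0.0639] [-0.0, -0.319, 0.0]
[0.0304, -0.0008, 0.0784] [0.0, -0.383, -0.0]
[0.0326, -0.001, 0.093] [0.0, -0.446, -0.0]
[0.0339, -0.0011, 0.1078] [0.0, -0.51, -0.0]
[0.0342, -0.0013, 0.1226] [0.0, -0.574, -0.0]
```

step_arm --rows '[{"tx":0.0059,"ty":0,"tz":0.0089,"wx":0,"wy":-0.064,"wz":0,"fingers":0},{"tx":0.0125,"ty":0,"tz":0.0221,"wx":0,"wy":-0.128,"wz":0,"fingers":0},{"tx":0.0183,"ty":0,"tz":0.0357,"wx":0,"wy":-0.191,"wz":0,"fingers":0},{"tx":0.0233,"ty":0,"tz":0.0497,"wx":0,"wy":-0.255,"wz":0,"fingers":0},{"tx":0.0273,"ty":0,"tz":0.0639,"wx":0,"wy":-0.319,"wz":0,"fingers":0},{"tx":0.0304,"ty":0,"tz":0.0784,"wx":0,"wy":-0.383,"wz":0,"fingers":0},{"tx":0.0326,"ty":-0.001,"tz":0.093,"wx":0,"wy":-0.446,"wz":0,"fingers":0},{"tx":0.0339,"ty":-0.001,"tz":0.1078,"wx":0,"wy":-0.51,"wz":0,"fingers":0},{"tx":0.0342,"ty":-0.001,"tz":0.1226,"wx":0,"wy":-0.574,"wz":0,"fingers":0}]'

```text
clock: 20.45
tool_pos: [507.0, 24.7, 237.1]
ee_rot: [-0.08, 0.61, 0.785, 0.068]
wrist_force: [0.3, -0.5, -2.3]
finger_gap: 23.0
grasp_force: 59.1
```

```bash
cat > bright.py <<'E'
from h import *
from station import capture
c=capture("top");d=capture("side");pickle.dump((c,d),open("m4.pkl","wb"))
for n,i,roi in(("top",c,(330,530,200,345)),("side",d,(290,430,120,250))):
    im=i["img"][roi[2]:roi[3],roi[0]:roi[1]].astype(int)
    print(n)
    for r in range(2,im.shape[0],5):
        print("".join(" .:-=+*#%@"[min(9,max(0,(im[r,k].sum()//3-40)//22))] for k in range(1,im.shape[1],3)))
E
python3 swing.py 10 8 12 0;python3 bright.py
```

```text
th 35.0 slid 1.2 off -14.3 lat -1.0 F [ 0.3 -0.5 -2.3] T [-0.1  -0.02  0.  ] q [-0.3  -0.11 -0.25  1.54  0.18  1.02] 20.45
[0.0057, -0.0001, 0.0087] [0.0, -0.054, 0.0]
[0.0117, -0.0002, 0.0199] [0.0, -0.109, 0.0]
[0.0172, -0.0004, 0.0314] [0.0, -0.164, 0.0]
[0.022, -0.0005, 0.0432] [0.0, -0.218, 0.0]
[0.0261, -0.0006, 0.0552] [0.0, -0.273, 0.0]
[0.0296, -0.0008, 0.0674] [0.0, -0.327, -0.0]
[0.0324, -0.0009, 0.0799] [0.0, -0.381, 0.0]
[0.0345, -0.001, 0.0924] [0.0, -0.436, 0.0]
top
+++++++++++++++++++++++++-:::=======++*##%%++++++++++++++++++++++++
++++++++++++++*++--::::++++=+-=====++**##%+=+++++++++++++++++++++++
+++++++++++++::==+++++++++++++:===+++**##++++====++++=+++++++++++++
++++++++++++++++++++++++++++++++:-++**+++++++++*%%@%%*%%+++++++++++
+++++++++++++++++++++++++++++++++++++++#%%@@%#+-:--...:%*++++++++++
+++++++++++++++++++++++++++++++#%%@@%#+=-#---------:.::*@++++++++++
+++++++++++++++++++++++++#%@%#+=-##%%%%%%%%-------=+:::-@++++++++++
+++++++++++++*++    .::::#%%%%%%%%%%%%%%%%@+++++++++::::%*+++++++++
+++++++++++++++  ..... .:=@%%%%%%#=##%%%%%@*++++++++=:::=@+++++++++
++
[... 1910 characters left out ...]
=------::  .-:: .  ..     --
=======::=****=.:-----------  :::: . .....   --
=======:::-----.   ::::....   : ....        ..-
=====-=-::------.   .......  ..    .  .........
===-====::------:   .........     .   .........
:=======-:-------:: ........:..:::::----:.  ...
-========---------:::::::::::.......:------...:
:========:::::::::......... .. .   ..:-----:.::
:========-:::::::....... .. .  .. .. .------..:
--========:::::::::........... ..  ::----------
=:=========-::::::::.........  ... .--------===
================-:::::.  ............------====
================::::::................-========
==============---..::::.............  .----====
==============:   .::::.  ..  ..   .  .  ..:===
```

step_arm --rows '[{"tx":0.0057,"ty":0,"tz":0.0087,"wx":0,"wy":-0.054,"wz":0,"fingers":0},{"tx":0.0117,"ty":0,"tz":0.0199,"wx":0,"wy":-0.109,"wz":0,"fingers":0},{"tx":0.0172,"ty":0,"tz":0.0314,"wx":0,"wy":-0.164,"wz":0,"fingers":0},{"tx":0.022,"ty":0,"tz":0.0432,"wx":0,"wy":-0.218,"wz":0,"fingers":0},{"tx":0.0261,"ty":0,"tz":0.0552,"wx":0,"wy":-0.273,"wz":0,"fingers":0},{"tx":0.0296,"ty":0,"tz":0.0674,"wx":0,"wy":-0.327,"wz":0,"fingers":0},{"tx":0.0324,"ty":-0.001,"tz":0.0799,"wx":0,"wy":-0.381,"wz":0,"fingers":0},{"tx":0.0345,"ty":-0.001,"tz":0.0924,"wx":0,"wy":-0.436,"wz":0,"fingers":0}]'

```text
clock: 21.55
tool_pos: [493.9, 75.5, 154.0]
ee_rot: [0.091, 0.611, 0.784, -0.066]
wrist_force: [0.2, -0.3, -1.4]
finger_gap: 23.2
grasp_force: 59.2
```

```bash
python3 swing.py 0 3 10 0;python3 bright.py
```

```text
th 10.1 slid 0.7 off -12.2 lat -1.0 F [ 0.2 -0.3 -1.4] T [0.5  0.13 0.07] q [-0.01 -0.22 -0.5   1.23 -0.21  1.31] 21.55
[0.0064, -0.0001, 0.0096] [0.0, -0.059, 0.0]
[0.013, -0.0002, 0.0217] [0.0, -0.117, 0.0]
[0.0189, -0.0003, 0.0341] [-0.0, -0.176, -0.0]
top
+++++++++++++++++++++++++-:::========+*###%+++++++=++=++=+=+=++++++
+++++++++++++++++--::::++++=+:======++*###+=+++++=++=+=++++=+==++++
+++++++++++++::==+++++++++++++:====+++**#++++====++=+=+=+++++++++++
++++++++++++++++++++++++++++++++:-+++*+=+++++=+*%%%%%*%%+++++++=+++
+++++++++++++++++++++++++++=+++++++++++*%%%%%#=-:--...:%++++=++++++
++++++++++++++++++++++++++++++=*%%%%%#==-*---------:..:+%++++++++++
++++++++++++=++++++++++++##%%#+=-##%%%%%%%%-------==..::%===+++++++
+++++++++++++++++--::::::*%%%%%%%%%%%%%%%%%=========:.:.#*+++++++++
+++++++++++++++::::::::::-%%%%%%%#=##%%%%%%*=========.::=%++=++++++
++++++++++++++::::::::::::%#%*=+*%%%%%%%%%%%=========..::%==+++++++
++++=+++++++++=::::-===+-======--=-=+==-*#%%=========-:..*%++++++++
+++ .:++++++===++=:::----:=====%%%%%%***##%%%=========..:-%++++++++
+++.:-====---::::-------
[... 1684 characters left out ...]
----------.       ...     -=
======-::=****+--------------                ==
=======:::------------------:              ..:=
=====-=-::-----:------------.              :..:
===-====::------:----------.               ...:
:-======-:------.-----: .::.                   
-========--------.-----..  :.                 .
-========:::::::: :----:   --                ..
:========-:::::::. -----:        --        -...
--========::::.:::.:=----:      ::       :-----
=-=========-:::::::            .::.      :-----
=================::.......    .:---: .::-------
================-:::........ .. :--:..---------
===============--..::...         ...  .--------
==============:   .::::                    :---
```

```bash
python3 - <<'E'
from h import *
c,d=pickle.load(open("m4.pkl","rb"))
m=(c["img"].min(2)>170).astype(np.uint8);m[:240]=0;m[345:]=0;m[:,:260]=0;m[:,415:]=0
n,l,s,ce=cv2.connectedComponentsWithStats(m);print("bright in tray area",s[1:].tolist())
s,p,R=cur();L=.295
G=p+54*R[:,2];print(G)
G1=G+[-2,6,58]
for g,y in[(G1,np.radians(-75.3)),((490,90,144),-.95),((475,150,144),-.5),((452,210.3,135),.038)]:
    T=toolR(y,L);print(rel(p,R,g,T));R=T;p=np.array(g)-54*T[:,2]
E
```

```text
bright in tray area [[407, 240, 8, 10, 68], [284, 255, 20, 21, 316], [386, 255, 1, 1, 1], [391, 254, 1, 1, 1], [382, 256, 1, 1, 1], [410, 318, 3, 1, 3], [390, 323, 1, 1, 1]]
[496.2158198   64.66170991 100.20640937]
(array([-0.0027,  0.    , -0.0578]), array([ 0.0036, -0.0724, -0.0079]))
(array([ 0.0221, -0.0048,  0.0081]), array([-0.1059, -0.    , -0.3485]))
(array([ 0.0535,  0.0159, -0.0163]), array([-0.1308,  0.    , -0.4306]))
(array([ 0.0475,  0.0338, -0.005 ]), array([-0.1564,  0.    , -0.5148]))
```

step_arm --rows '[{"tx":-0.001,"ty":0,"tz":-0.012,"wx":0,"wy":0,"wz":0,"fingers":0},{"tx":-0.002,"ty":0,"tz":-0.026,"wx":0,"wy":-0.02,"wz":0,"fingers":0},{"tx":-0.0025,"ty":0,"tz":-0.042,"wx":0,"wy":-0.05,"wz":0,"fingers":0},{"tx":-0.0027,"ty":0,"tz":-0.0578,"wx":0.003,"wy":-0.072,"wz":-0.008,"fingers":0},{"tx":-0.0027,"ty":0,"tz":-0.0578,"wx":0.003,"wy":-0.072,"wz":-0.008,"fingers":0}]'

```text
clock: 22.28
tool_pos: [491.9, 86.1, 213.2]
ee_rot: [0.119, 0.604, 0.783, -0.088]
wrist_force: [-0.0, 0.3, -3.5]
finger_gap: 23.1
grasp_force: 59.3
```

step_arm --rows '[{"tx":0.006,"ty":-0.001,"tz":0.002,"wx":-0.026,"wy":0,"wz":-0.087,"fingers":0},{"tx":0.011,"ty":-0.0024,"tz":0.004,"wx":-0.053,"wy":0,"wz":-0.174,"fingers":0},{"tx":0.0165,"ty":-0.0036,"tz":0.006,"wx":-0.08,"wy":0,"wz":-0.261,"fingers":0},{"tx":0.0221,"ty":-0.0048,"tz":0.0081,"wx":-0.106,"wy":0,"wz":-0.3485,"fingers":0}]'

```text
clock: 22.78
tool_pos: [481.4, 102.5, 196.3]
ee_rot: [0.132, 0.451, 0.88, -0.066]
wrist_force: [0.2, 0.4, -1.2]
finger_gap: 23.3
grasp_force: 59.3
```

step_arm --rows '[{"tx":0.0134,"ty":0.004,"tz":-0.0041,"wx":-0.0327,"wy":0,"wz":-0.1077,"fingers":0},{"tx":0.0267,"ty":0.008,"tz":-0.0082,"wx":-0.0654,"wy":0,"wz":-0.2153,"fingers":0},{"tx":0.0401,"ty":0.0119,"tz":-0.0122,"wx":-0.0981,"wy":0,"wz":-0.323,"fingers":0},{"tx":0.0535,"ty":0.0159,"tz":-0.0163,"wx":-0.1308,"wy":0,"wz":-0.4306,"fingers":0}]'

```text
clock: 23.28
tool_pos: [461.7, 157.5, 196.3]
ee_rot: [0.144, 0.243, 0.959, -0.036]
wrist_force: [-0.8, 0.6, -2.7]
finger_gap: 23.1
grasp_force: 59.2
```

step_arm --rows '[{"tx":0.0119,"ty":0.0085,"tz":-0.0013,"wx":-0.0391,"wy":0,"wz":-0.1287,"fingers":0},{"tx":0.0238,"ty":0.0169,"tz":-0.0025,"wx":-0.0782,"wy":0,"wz":-0.2574,"fingers":0},{"tx":0.0356,"ty":0.0254,"tz":-0.0038,"wx":-0.1173,"wy":0,"wz":-0.3861,"fingers":0},{"tx":0.0475,"ty":0.0338,"tz":-0.005,"wx":-0.1564,"wy":0,"wz":-0.5148,"fingers":0},{"tx":0.0475,"ty":0.0338,"tz":-0.005,"wx":-0.1564,"wy":0,"wz":-0.5148,"fingers":0},{"tx":0.0475,"ty":0.0338,"tz":-0.005,"wx":-0.1564,"wy":0,"wz":-0.5148,"fingers":0}]'

```text
clock: 24.02
tool_pos: [437.5, 208.9, 187.7]
ee_rot: [0.149, -0.017, 0.989, 0.002]
wrist_force: [0.2, 0.5, -2.1]
finger_gap: 22.7
grasp_force: 59.3
```

```bash
python3 - <<'E'
from h import *
from station import capture
s,p,R=cur();G=p+54*R[:,2];print(G,s["wrist_force"],s["clock"],s["joint_positions"].round(2))
c=capture("top");d=capture("side");pickle.dump((c,d),open("n1.pkl","wb"))
T=toolR(.038,.295)
print(rel(p,R,(452,210.3,60),T),rel(p,R,(452,210.3,42),T))
# side: find flange front edge & crease on row profiles vs pitch prediction (mid-width)
g=cv2.GaussianBlur(d["img"],(3,3),0).mean(2)
for pit in(-6,-3,0,3,6):
    t=np.radians(pit);yw=.038;tx=np.array([np.cos(yw)*np.cos(t),np.sin(yw)*np.cos(t),np.sin(t)]);ty=np.array([-np.sin(yw),np.cos(yw),0]);tz=np.cross(tx,ty)
    P=[G+(x+110)*tx+y*ty+(z-36)*tz for x,y,z in((116,-65,33),(116,65,33),(-75,-65,35),(-75,65,35))]
    print(pit,proj(d,P).round(0).tolist(),proj(c,P).round(0).tolist())
for nm,i,roi in(("side",d,(270,420,205,330)),("top",c,(185,295,195,335))):
    im=i["img"][roi[2]:roi[3],roi[0]:roi[1]].astype(int);print(nm)
    for r in range(0,im.shape[0],4):print(roi[2]+r,"".join(" .:-=+*#%@"[min(9,max(0,(im[r,k].sum()//3-60)//12))] for k in range(0,im.shape[1],2)))
E
```

```text
[453.36876965 209.43223808 136.1005131 ] [ 0.24384201  0.5276724  -2.07975591] 24.025 [ 0.2  -0.59 -0.74  1.13 -0.05  0.16]
(array([0.0235, 0.0009, 0.0723]), array([-0.002 ,  0.004 , -0.0035])) (array([0.0288, 0.0009, 0.0895]), array([-0.002 ,  0.004 , -0.0035]))
-6 [[287.0, 250.0], [281.0, 302.0], [392.0, 244.0], [397.0, 296.0]] [[270.0, 209.0], [201.0, 210.0], [270.0, 310.0], [199.0, 311.0]]
-3 [[286.0, 245.0], [280.0, 297.0], [392.0, 244.0], [397.0, 295.0]] [[269.0, 207.0], [200.0, 209.0], [270.0, 310.0], [199.0, 311.0]]
0 [[286.0, 240.0], [279.0, 292.0], [392.0, 243.0], [397.0, 295.0]] [[269.0, 206.0], [199.0, 208.0], [270.0, 310.0], [199.0, 311.0]]
3 [[286.0, 235.0], [279.0, 286.0], [393.0, 242.0], [397.0, 294.0]] [[268.0, 206.0], [198.0, 207.0], [270.0, 310.0], [199.0, 311.0]]
6 [[286.0, 230.0], [279.0, 281.0], [393.0, 241.0], [397.0, 293.0]] [[268.0, 205.0], [196.0, 206.0], [270.0, 310.0], [199.0, 311.0]]
side
205 *#######*-:+*#####***#*==========+========++===++++==+++=========*******+-:
209 #########*-*###########*=====+++====+===-==-----:::::::::::::::::-*********
213 #####
[... 3794 characters left out ...]
**********************:....-*+*++*+++**+
291 :::::::*+..===+**********************.:.:.-**+++***++++
295 :::::::*+..===+**********************.....-**+++*++++++
299 :::::::*+..===+**********************:....:**++++++**++
303 :::::::*+ :===***********************-....:**++*+++++**
307 :::::::*+ :===***********************-.:..:**++**++++++
311 :::::::%%*************=--===-****************+**+++++++
315 :::::::----------=---::*****= +++++++*+*+++++++++++++++
319 :::::::::::::::::::::::*****==+**+++++++*+++***+*+++*++
323 ###:::::::-#########*: *****=:--=**++*+**+++++++*+++++*
327 ##+::::::::::*####= -  =**+- -   %##%###%#++*+++####%%#
331 :::::::::::    .=      : ..          -%*++++**++*+##%%#
```

step_arm --rows '[{"tx":0.0058,"ty":0,"tz":0.018,"wx":0,"wy":0,"wz":0,"fingers":0},{"tx":0.0118,"ty":0,"tz":0.036,"wx":0,"wy":0,"wz":0,"fingers":0},{"tx":0.0176,"ty":0,"tz":0.054,"wx":0,"wy":0,"wz":0,"fingers":0},{"tx":0.0235,"ty":0,"tz":0.072,"wx":0,"wy":0,"wz":0,"fingers":0},{"tx":0.0265,"ty":0,"tz":0.082,"wx":0,"wy":0,"wz":0,"fingers":0},{"tx":0.029,"ty":0,"tz":0.09,"wx":0,"wy":0,"wz":0,"fingers":0},{"tx":0.029,"ty":0,"tz":0.09,"wx":0,"wy":0,"wz":0,"fingers":0}]'

```text
clock: 25.0
tool_pos: [435.9, 209.1, 92.7]
ee_rot: [0.149, -0.018, 0.989, 0.002]
wrist_force: [0.9, 0.2, -2.0]
finger_gap: 22.7
grasp_force: 59.2
```

step_arm --rows '[{"tx":0.0006,"ty":0,"tz":0.0019,"wx":0,"wy":0,"wz":0,"fingers":0},{"tx":0.001,"ty":0,"tz":0.0033,"wx":0,"wy":0,"wz":0,"fingers":0},{"tx":0.001,"ty":0,"tz":0.0033,"wx":0,"wy":0,"wz":0,"fingers":0}]'

```text
clock: 25.38
tool_pos: [436.4, 209.3, 90.0]
ee_rot: [0.149, -0.018, 0.989, 0.003]
wrist_force: [-0.4, 0.1, -2.2]
finger_gap: 23.4
grasp_force: 59.2
```

```bash
python3 - <<'E'
from h import *
s,p,R=cur();print(p+54*R[:,2],s["wrist_force"],s["clock"])
E
```

```text
[452.28668462 209.82249787  38.45532467] [-0.40487259  0.07070427 -2.21672145] 25.375
```

step_arm --rows '[{"tx":0.0005,"ty":0,"tz":0.0014,"wx":0,"wy":0,"wz":0,"fingers":0},{"tx":0.0008,"ty":0,"tz":0.0026,"wx":0,"wy":0,"wz":0,"fingers":0},{"tx":0.0008,"ty":0,"tz":0.0026,"wx":0,"wy":0,"wz":0,"fingers":0}]'

```text
clock: 25.75
tool_pos: [436.8, 209.4, 87.9]
ee_rot: [0.15, -0.018, 0.989, 0.003]
wrist_force: [-3.8, -1.6, 3.7]
finger_gap: 22.8
grasp_force: 60.2
```

In contact now, so I release and retreat upwards.

step_arm --rows '[{"tx":0,"ty":0,"tz":0,"wx":0,"wy":0,"wz":0,"fingers":1},{"tx":0,"ty":0,"tz":0,"wx":0,"wy":0,"wz":0,"fingers":1},{"tx":0,"ty":0,"tz":0,"wx":0,"wy":0,"wz":0,"fingers":1},{"tx":0,"ty":0,"tz":0,"wx":0,"wy":0,"wz":0,"fingers":1},{"tx":-0.006,"ty":0,"tz":-0.019,"wx":0,"wy":0,"wz":0,"fingers":1},{"tx":-0.015,"ty":0,"tz":-0.048,"wx":0,"wy":0,"wz":0,"fingers":1},{"tx":-0.03,"ty":0,"tz":-0.095,"wx":0,"wy":0,"wz":0,"fingers":1},{"tx":-0.03,"ty":0,"tz":-0.1,"wx":0,"wy":0,"wz":0,"fingers":1},{"tx":-0.03,"ty":0,"tz":-0.1,"wx":0,"wy":0,"wz":0,"fingers":1}]'

```text
clock: 26.88
tool_pos: [435.5, 209.3, 191.5]
ee_rot: [0.149, -0.018, 0.989, 0.002]
wrist_force: [-0.2, -1.0, -0.6]
finger_gap: 85.3
grasp_force: 0.0
```

```bash
python3 - <<'E'
from h import *
from station import capture
s,p,R=cur();print(p,s["finger_gap"],s["clock"])
c=capture("top");d=capture("side");pickle.dump((c,d),open("z1.pkl","wb"))
c0=pickle.load(open("top.pkl","rb"));d0=pickle.load(open("side.pkl","rb"))
def mt(a,b,x0,x1,y0,y1,k=14):
    m=cv2.matchTemplate(b[y0-k:y1+k,x0-k:x1+k],a[y0:y1,x0:x1],cv2.TM_CCOEFF_NORMED);x=cv2.minMaxLoc(m);return round(x[1],2),(np.array(x[3])-k).tolist()
for n,r in dict(basincorner=(470,520,208,235),basinright=(500,522,235,300),spray=(450,505,325,365),funnel=(412,465,172,220),dish=(222,272,165,212),pota=(174,200,260,285),potb=(280,306,254,279),brush=(338,356,250,345),tray=(205,275,215,260)).items():print(n,mt(c0["img"],c["img"],*r))
for n,r in dict(sticks=(300,345,335,450),sand=(215,258,172,245),tray=(288,345,285,340)).items():print("side",n,mt(d0["img"],d["img"],*r))
im=c["img"][205:332,398:524].astype(int)
for r in range(0,im.shape[0],4):print("".join(" .:-=+*#%@"[min(9,max(0,(im[r,k].sum()//3-70)//18))] for k in range(0,im.shape[1],2)))
E
```

```text
[435.48746497 209.25318931 191.5316785 ] 85.30611108863626 26.875
basincorner (0.98, [1, 1])
basinright (0.94, [-2, -7])
spray (1.0, [0, 0])
funnel (1.0, [0, 0])
dish (1.0, [0, 0])
pota (0.98, [0, 0])
potb (1.0, [0, 0])
brush (1.0, [0, 0])
tray (0.94, [2, -1])
side sticks (0.98, [0, 0])
side sand (1.0, [0, 0])
side tray (0.98, [-1, -2])
.. .-.  . ----------==++**####+=================-==============
==========.:-------===++***##==---=============================
===========-.----====+++***=======-----=====-=+++==============
==============-.:====+++============+*#%%%%%%#*#%%=============
=========================-=**%%%%%%%#+--.:=     -%#============
================-+*#%%%@%%#*=-:.:::::::::::     .*@============
======-=**%%%@%%%#+-::.*#####%-::::::::::::.     -%*===========
=:::=*%#*=-::**##############%#:::::::---===.    .#@===========
 .  *@*#####################%%@=============-     =%+==========
 .  -@%###########+***+**###%%@*=============.    .#@-=========
     #@####%@%=###-@@@@@@@@@@@%@=============-     =%==========
     =@%#=-=*%#@@@#*%%%%%%%%##%@+=============.    :%@-==
[... 586 characters left out ...]
.     .#%.=%@@@@%#%@@@@@@@@@@@@@@@=============:     =@+====
 ..  . .  +@##%@@%-+*@@@@@@@@@@@@@@@@+=============     :#%-===
          :%%%%%+.:-=**%@@@@@@@@@@@@@%=============:     +@+===
  .     .  *@:=:::::-+**#%@@@@@@@@@@@@=============-    .*@*===
     .     -%#:::#.:-=+**#%@@@@@@@@@@@====--:.    -=*#%%@%+--==
        .  .#@::#%@.:#%%%%#%@@@%%#-:.   .-=*#%%%%%%#+=-------==
         .  =%%###%@*%%%%%:     :-*#%%%%%%#++--------------====
         .  .#@+.    .---*#%%%%%%#*+-------------==============
  .       .  =%@%#%%%%%%#*+-------------=======================
     ...=====-=:+=:------------================================
==================-----=-====--.      .:=======================
```

```bash
python3 -c "
from station import ticket
print(ticket.finish_job())"
```

```text
the job is handed in; nothing more can be done
None
```

I handed the job in at about 27 s on the robot's clock. By the last camera check the tray is empty and released back at its starting spot, the basin has moved only about 2 mm, and the other things on the table are where they were. I make out four bottles in the basin; I had no picture views left, so that count comes from a coarse brightness map, and no verdict came back.

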